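Close the gasketed enclosure, fasteners tightened crisscross in two passes

ROBOT

A 6-joint arm with a two-finger parallel gripper is mounted at the origin on a cart in front of the work surface, level with it; the furniture and walls round the work are solid. World frame = base frame: x ahead of the robot, y to its left, z up, the work surface at z = 0. Lengths are in m, angles in rad, forces in N, time in s.
With the tool pointing down it reaches from about 0.3 to 0.825 m from the base axis. Payload 5.4 kg.
Tool frame: the origin (TCP) lies midway between the tips of the shut fingers; the grasp point (between the pads) lies 19 mm behind it (bot.grasp_offset is the distance from the TCP to the grasp point, in m); z points along the fingers, y is the direction in which the jaws open and shut (so a half turn about z gives the same grasp; the last joint's range is limited). The gripper opens to 92 mm and grips with 3 to 60 N. Pads are 20 mm wide; open, the fingers measure 128 mm over their backs; the gripper's body (75 mm by 189 mm) begins 69 mm behind the grasp point.
Start: joints at [-1.503, 0.158, 1.597, -0, 1.386, -0.21], TCP at [0.158, -0.553, 0.215] pointing down, gripper open.
Joint ranges: [-2.91, 2.91], [-0.94, 2.29], [0.18, 2.7], [-1.29, 4.43], [0.17, 2.64], [-3, 3]. Speed limits (rad/s): [2.57, 2.57, 3.14, 3.14, 3.14, 3.14].

INTERFACE

Orientations are given as a unit quaternion [w, x, y, z].
In Python, from rig import sensors, vision, job, bot gives the robot as it stands. The module is installed in compiled form; this text tells all that it offers.
- The arm moves only by the tool jog_arm, never from a script. Its arguments are lists of equal length, an entry for each row: "turn": the turn, a rotation vector about the world's x, y, z in rad, a list of three; "linear": the shift along the world's x, y, z in m, a list of three; "jaw": the finger opening in m, from 0 to 0.0919. A call has 1 to 12 rows; each row shifts and turns the commanded pose from where the row before left it; what a row does not reach is not made up. A row lasts 1/12 s, in which the tool goes at most 41.7 mm and 7.16 degrees, less where a joint would pass 70% of its speed; a pose out of reach is approached as far as the arm can. A call is refused whole if a number of a shift passes 0.0417 or a number of a turn 0.125, either way. A call with a gripper value outside its range is refused whole. The fingers move at their own pace and stop on an object; "force" is the grip in N (left out, the last holds). Time passes only in rows, so rows that do not move let the fingers close. It gives the time, the measured TCP pose, the force and the opening at its end, in the units of the state.
- sensors.observe(): the state, without advancing time (a new reading comes with each control period).
- vision.snapshot(name): name is "scene" or "top" or "wrist"; returns the picture (480x640x3 uint8, blue, green, red); there is no depth.
- vision.camera_info(name): a dict with "fov_y" (degrees; the focal length in pixels is half the picture's height over the tangent of half this angle, whatever the lens; pixels are square), "cx", "cy" (the principal point, pixels), "R" (3x3) and "t" (3): a world point X has camera coordinates R X + t. Camera axes: x right, y down, z forward; pixel columns grow to the right and rows downward; lengths in m; the calibration is good to about 2 mm. The wrist camera is an equidistant fisheye: a pixel r from the principal point sees the ray r / f radians off the axis. A picture is of the moment at which its call begins: read the wrist's pose just before it. camera_info takes no time and is no camera call; for the wrist camera it gives the pose at the moment of the call.
- job.finish_job(): hands the job in, once; it reports no verdict.
The state is a dict: "time_s": time; "joints": joint angles; "qd": joint speeds; "effort": joint torques, N m; "ee_pos": TCP position; "tcp_rot": TCP orientation; "wrist_force": force on the tool from outside, world axes, zero at the start; "ft_torque": the same for the moment, N m; "grip_width": opening from 0.0 (shut) to 1.0 (fully open).
Only numpy, scipy, OpenCV 4.12 (cv2) and the standard library are available. Lean on these libraries where they do the work, as an engineer would, in place of code of your own. Each camera call takes 0.05 s, during which the arm holds its last target.

TASK

Pick up the aluminium cover by its black handle and lower it gently over the two guide pins of the grey enclosure until it lies flat on the rim, either way round. Then tighten its four blue quarter-turn fasteners clockwise in crisscross order and in two passes: first turn each about half-way (45 degrees, to the yellow dot), always going to the diagonally opposite one next, and only when all four are half-way tighten each fully to its stop (90 degrees, red dot), again crisscross. Leave the things standing round about where they are.

Things in the scene. Friction and masses are not known exactly. Their poses are not given: they have to be found in the camera images.
- cover_handle (a point): centre of the grip bar of the cover's black bow handle: bar 62 mm long along x, 12 mm wide (y), 16 mm high (8 mm above and below this point), on posts 26 mm either side of this point along x (42 mm free between them). Cover underside 40 mm below this point, its top face 34 mm below. z up.
- enclosure_seat (a point): centre of the upper rim (40 mm above the bench) of the grey open enclosure. Two steel guide pins at x = 0, y = +78 and -78 mm, 8 mm thick, standing 20 mm above the rim, the top 10 mm tapered to 2.4 mm. Cover seated: cover_handle 40 mm above this point, axes parallel (either way round). z up.
- knob_a (a joint): turn of the fastener in the -x +y corner of the cover (diagonal partner knob_c), clockwise from above. 0 = loose, bar along the cover's x; 1.571 = tight at its stop, bar along y. White stripe on one end of the bar points to a white dot at 0, yellow at 0.785, red at 1.571. Takes about 0.05 N m, stays where left. Starts at 0 to 0.2.
- knob_b (a joint): turn of the fastener in the -x -y corner of the cover (diagonal partner knob_d), clockwise from above. 0 = loose, bar along the cover's x; 1.571 = tight at its stop, bar along y. White stripe on one end of the bar points to a white dot at 0, yellow at 0.785, red at 1.571. Takes about 0.05 N m, stays where left. Starts at 0 to 0.2.
- knob_c (a joint): turn of the fastener in the +x -y corner of the cover (diagonal partner knob_a), clockwise from above. 0 = loose, bar along the cover's x; 1.571 = tight at its stop, bar along y. White stripe on one end of the bar points to a white dot at 0, yellow at 0.785, red at 1.571. Takes about 0.05 N m, stays where left. Starts at 0 to 0.2.
- knob_d (a joint): turn of the fastener in the +x +y corner of the cover (diagonal partner knob_b), clockwise from above. 0 = loose, bar along the cover's x; 1.571 = tight at its stop, bar along y. White stripe on one end of the bar points to a white dot at 0, yellow at 0.785, red at 1.571. Takes about 0.05 N m, stays where left. Starts at 0 to 0.2.
- knob_a_grip (a point): grip point of knob_a: blue upright bar 36 mm long (this point's x, which turns with the knob), 10 mm thick (y), its top 9 mm above this point; cover plate 27 mm below this point; steel disc 24 mm wide, 6 mm high at the bar's foot. z up. Lies -45, +70 mm from cover_handle along the cover's x, y.
- knob_b_grip (a point): grip point of knob_b: blue upright bar 36 mm long (this point's x, which turns with the knob), 10 mm thick (y), its top 9 mm above this point; cover plate 27 mm below this point; steel disc 24 mm wide, 6 mm high at the bar's foot. z up. Lies -45, -70 mm from cover_handle along the cover's x, y.
- knob_c_grip (a point): grip point of knob_c: blue upright bar 36 mm long (this point's x, which turns with the knob), 10 mm thick (y), its top 9 mm above this point; cover plate 27 mm below this point; steel disc 24 mm wide, 6 mm high at the bar's foot. z up. Lies +45, -70 mm from cover_handle along the cover's x, y.
- knob_d_grip (a point): grip point of knob_d: blue upright bar 36 mm long (this point's x, which turns with the knob), 10 mm thick (y), its top 9 mm above this point; cover plate 27 mm below this point; steel disc 24 mm wide, 6 mm high at the bar's foot. z up. Lies +45, +70 mm from cover_handle along the cover's x, y.
- cover: the loose aluminium cover: plate 140 (x) x 190 (y) x 6 mm, about 0.55 kg with handle and fasteners, flat on the bench at the start; origin at the centre of its underside, axes as cover_handle. Two through holes 11 mm wide at x = 0, y = +78 and -78 mm. Half-turn symmetric: either way round is right
- enclosure: the grey enclosure, 140 (x) x 190 (y) x 40 mm, open at the top, fixed to the bench; origin at the centre of its underside
- mug: white mug, 92 mm wide, 95 mm high, standing behind the work; origin under its centre; leave alone
- junction_box: black round junction box, 96 mm wide, 41 mm high, behind the work; leave alone
- tape: roll of cream tape, 100 mm wide, 25 mm high, behind the work; leave alone
- fuse_5: small porcelain fuse, 23 mm wide, 50 mm high, standing at the right; leave alone

How it is judged:
On the way, in this order (a step that is already met when the one before it is completed fails the run):
1. the cover lies flat on the rim over both pins, all fasteners still loose (horizontal distance between cover_handle and enclosure_seat below 0.006 m and z of cover_handle in the frame of enclosure_seat between 0.036 and 0.0425 m and angle between the x axis of cover_handle and the x axis of enclosure_seat, either way round below 0.06 rad and angle between cover_handle's own z axis and vertical below 0.03 rad and value of joint each of knob_a, knob_b, knob_c, knob_d below 0.45 rad), for 0.2 s.
2. first pass: one diagonal pair turned about half-way, the other pair still loose (((value of joint each of knob_a, knob_c above 0.45 rad and value of joint each of knob_b, knob_d below 0.45 rad) or (value of joint each of knob_b, knob_d above 0.45 rad and value of joint each of knob_a, knob_c below 0.45 rad))), for 0.2 s.
3. first pass done: all four about half-way (value of joint knob_a between 0.45 and 1.2 rad and value of joint knob_b between 0.45 and 1.2 rad and value of joint knob_c between 0.45 and 1.2 rad and value of joint knob_d between 0.45 and 1.2 rad), for 0.2 s.
4. second pass: one diagonal pair fully tight, the other pair still half-way (((value of joint each of knob_a, knob_c above 1.42 rad and value of joint each of knob_b, knob_d below 1.2 rad) or (value of joint each of knob_b, knob_d above 1.42 rad and value of joint each of knob_a, knob_c below 1.2 rad))), for 0.2 s.
At the end, for the whole second after the job is handed in: The cover lies flat on the enclosure's rim with both pins through its holes (centre within 6 mm, turned less than 0.06 rad, within 2.5 mm of the seated height, tilt under 0.03 rad), at rest, and all four fasteners are turned past 1.42 rad (stop at 1.571). Half-way means 0.45 to 1.2 rad (horizontal distance between cover_handle and enclosure_seat below 0.006 m and z of cover_handle in the frame of enclosure_seat between 0.036 and 0.0425 m and angle between the x axis of cover_handle and the x axis of enclosure_seat, either way round below 0.06 rad and angle between cover_handle's own z axis and vertical below 0.03 rad and value of joint each of knob_a, knob_b, knob_c, knob_d above 1.42 rad and linear speed of cover below 0.02 m/s); the robot touches nothing.
It fails at once if a fastener turned past 0.45 rad while the cover is not down on the pins (value of joint any of knob_a, knob_b, knob_c, knob_d above 0.45 rad and (z of cover_handle in the frame of enclosure_seat above 0.048 m or horizontal distance between cover_handle and enclosure_seat above 0.012 m)).
It fails at once if a fastener turned past 1.2 rad before all four are half-way (0.45 rad) (value of joint any of knob_a, knob_b, knob_c, knob_d above 1.2 rad and value of joint any of knob_a, knob_b, knob_c, knob_d below 0.45 rad).
It fails at once if not crisscross: two neighbouring fasteners turned half-way (past 0.45 rad) while the other two are loose, or two neighbours turned past 1.2 rad while the other two are not (((value of joint each of knob_a, knob_b above 0.45 rad and value of joint each of knob_c, knob_d below 0.45 rad) or (value of joint each of knob_b, knob_c above 0.45 rad and value of joint each of knob_a, knob_d below 0.45 rad) or (value of joint each of knob_c, knob_d above 0.45 rad and value of joint each of knob_a, knob_b below 0.45 rad) or (value of joint each of knob_a, knob_d above 0.45 rad and value of joint each of knob_b, knob_c below 0.45 rad)) or ((value of joint each of knob_a, knob_b above 1.2 rad and value of joint each of knob_c, knob_d below 1.2 rad) or (value of joint each of knob_b, knob_c above 1.2 rad and value of joint each of knob_a, knob_d below 1.2 rad) or (value of joint each of knob_c, knob_d above 1.2 rad and value of joint each of knob_a, knob_b below 1.2 rad) or (value of joint each of knob_a, knob_d above 1.2 rad and value of joint each of knob_b, knob_c below 1.2 rad))).
It fails at once if the cover dropped or rammed on to the enclosure (faster than 0.3 m/s within the last 25 mm above its seat) (linear speed of cover above 0.3 m/s and horizontal distance between cover_handle and enclosure_seat below 0.03 m and z of cover_handle in the frame of enclosure_seat below 0.065 m).
It fails at once if the mug, junction box, tape or fuse moved more than 30 mm (distance of any of mug, junction_box, tape, fuse_5 from where it was at the start of the episode above 0.03 m).
It also fails if it takes over 72 s, if anything falls off the work surface, if the arm or the gripper's body presses on something with over 40 N, if the wrist force passes 120 N, or if a joint passes its speed limit or range.

## Working session

There is one attempt and no reset: what is moved stays moved. The work goes in short steps, Python scripts to look and compute and a tool call to move; the robot and the scene stay as the last step left them, time stands still between calls to the robot, and variables do not carry over. Pictures are saved under pics/ and viewed, and the job is handed in when it is done.

Besides the shell and the picture viewer there is one more tool, called as a command line: name --argument value ..., lists and objects as JSON in quotes. jog_arm: Moves the arm, as the interface text tells. Its arguments: {"type":"object","properties":{"turn":{"type":"array","items":{"type":"array","items":{"type":"number"}}},"linear":{"type":"array","items":{"type":"array","items":{"type":"number"}}},"jaw":{"type":"array","items":{"type":"number"}},"force":{"type":"number"}},"required":["turn","linear","jaw"]}

```bash
mkdir -p pics; ls
python3 - <<'E'
from rig import sensors, vision, job, bot
import cv2
print(sensors.observe())
for n in ("scene","top","wrist"):
    print(n, vision.camera_info(n))
    cv2.imwrite(f"pics/{n}0.png", vision.snapshot(n))
print([a for a in dir(bot) if a[0]!='_'], bot.grasp_offset)
E
```

```text
pics
{'time_s': 0.0, 'joints': array([-1.50308456e+00,  1.59046863e-01,  1.59819303e+00,  8.65190805e-06,
        1.38617876e+00, -2.10097823e-01]), 'qd': array([-0.00186141, -0.00012923,  0.00112549, -0.00096949, -0.00092333,
        0.00152757]), 'effort': array([ 2.14964297e-03, -3.85575628e+01, -3.22105050e+01,  7.02235498e-02,
        3.80387041e-02, -1.40072380e-04]), 'ee_pos': array([ 0.15763541, -0.55234141,  0.21363977]), 'tcp_rot': array([-9.10385148e-04,  9.90367929e-01,  1.38457692e-01,  6.91853116e-05]), 'wrist_force': array([0.06492792, 0.0321504 , 0.65969444]), 'ft_torque': array([0.03786142, 0.05608994, 0.04697112]), 'grip_width': 0.998534266376828}
scene {'fov_y': 45.052771472537344, 'cx': 318.33328085101357, 'cy': 252.1970509954016, 'R': array([[-0.13988045,  0.99008017,  0.01321794],
       [ 0.84680375,  0.12653536, -0.51663547],
       [-0.51318307, -0.0610742 , -0.85610342]]), 't': array([ 0.12044877, -0.42625758,  1.77059973])}
top {'fov_y': 45.24063395827831, 'cx': 326.81169817529934, 'cy': 246.51043527514298, 'R': array([[ 0.01842129, -0.99974666,  0.01293361],
       [-0.9820692 , -0.02051995, -0.18740068],
       [ 0.1876186 , -0.00924954, -0.98219841]]), 't': array([-0.05258519,  0.53860134,  1.21394949])}
wrist {'fov_y': 65.70646984690485, 'cx': 316.695248766274, 'cy': 242.43681676815186, 'R': array([[ 0.27527414, -0.96136458, -0.00151389],
       [-0.92979649, -0.26663461,  0.25374096],
       [-0.24434123, -0.06844072, -0.96727102]]), 't': array([-0.573702  , -0.02805629,  0.38918869])}
['MotionError', 'grasp_offset'] 0.0187
```

View pics/scene0.png

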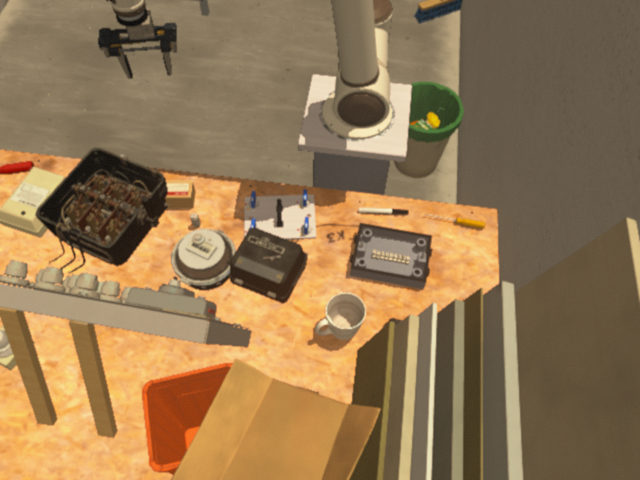

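View pics/top0.png

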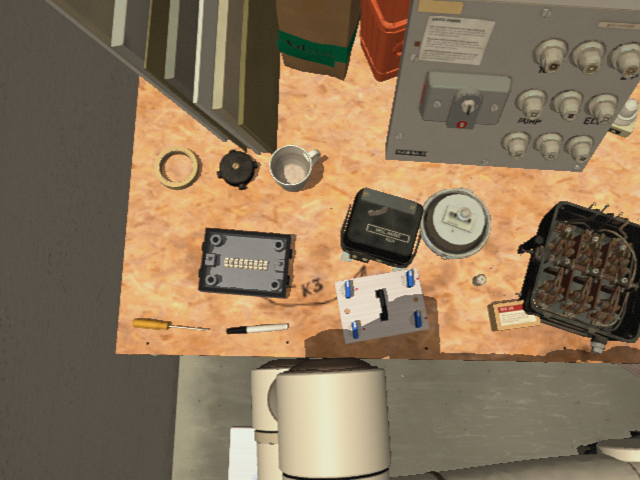

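View pics/wrist0.png

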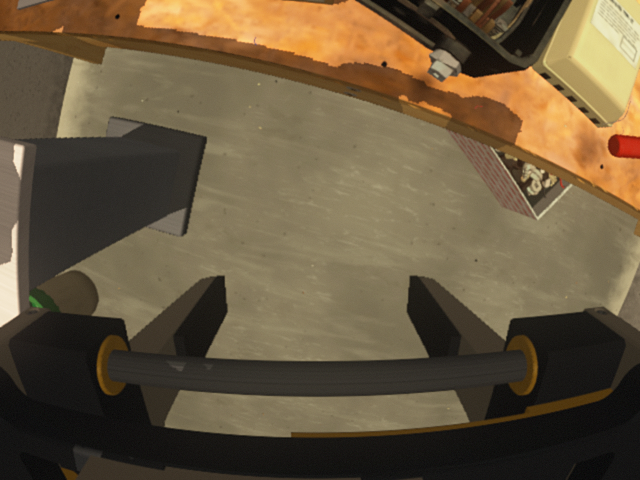

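```bash
cat > h.py <<'E'
import numpy as np, cv2
from rig import sensors, vision, job, bot
from scipy.spatial.transform import Rotation as Rn
def K(ci):
    return 240/np.tan(np.radians(ci['fov_y']/2))
def proj(ci,X,fish=False):
    X=np.atleast_2d(X); c=X@np.array(ci['R']).T+ci['t']; f=K(ci)
    if fish:
        r=np.hypot(c[:,0],c[:,1]); th=np.arctan2(r,c[:,2]); s=f*th/np.maximum(r,1e-9)
        return np.c_[ci['cx']+s*c[:,0],ci['cy']+s*c[:,1]]
    return np.c_[ci['cx']+f*c[:,0]/c[:,2],ci['cy']+f*c[:,1]/c[:,2]]
def ray(ci,uv,fish=False):
    uv=np.atleast_2d(uv).astype(float); f=K(ci); R=np.array(ci['R'])
    d=(uv-[ci['cx'],ci['cy']])/f
    if fish:
        r=np.hypot(d[:,0],d[:,1]); s=np.sin(r)/np.maximum(r,1e-9)
        v=np.c_[d*s[:,None],np.cos(r)]
    else: v=np.c_[d,np.ones(len(d))]
    v=v@R; v/=np.linalg.norm(v,axis=1)[:,None]
    return -R.T@ci['t'], v
def atz(ci,uv,z,fish=False):
    o,v=ray(ci,uv,fish); s=(z-o[2])/v[:,2]; return o+s[:,None]*v
def tri(obs): # list of (o,v)
    A=np.zeros((3,3));b=np.zeros(3)
    for o,v in obs:
        P=np.eye(3)-np.outer(v,v);A+=P;b+=P@o
    x=np.linalg.solve(A,b); return x,[np.linalg.norm((np.eye(3)-np.outer(v,v))@(x-o)) for o,v in obs]
def crop(im,x0,y0,x1,y1,s,name):
    cv2.imwrite(name,cv2.resize(im[y0:y1,x0:x1],None,fx=s,fy=s,interpolation=cv2.INTER_CUBIC))
def st():
    s=sensors.observe(); R=Rn.from_quat(np.roll(s['tcp_rot'],-1)).as_matrix()
    y=R[:,1]; print('t',round(s['time_s'],2),'tcp',s['ee_pos'].round(4),'z',R[:,2].round(3),'jawyaw(deg)',round(np.degrees(np.arctan2(y[1],y[0])),2),'F',s['wrist_force'].round(1),'M',s['ft_torque'].round(2),'w',round(s['grip_width']*.0919,4),'q',s['joints'].round(2))
    return s
E
python3 - <<'E'
from h import *
im=cv2.imread('pics/top0.png')
crop(im,325,260,437,350,7,'pics/topc.png'); crop(im,190,220,302,305,7,'pics/tope.png')
im=cv2.imread('pics/scene0.png')
crop(im,230,180,330,250,8,'pics/scc.png'); crop(im,345,215,440,290,8,'pics/sce.png')
ci=vision.camera_info('top'); print(atz(ci,[[382,305],[247,263]],.04)); st()
E
```

```text
[[ 0.41458094 -0.16462151  0.04      ]
 [ 0.50107975  0.13281991  0.04      ]]
t 0.15 tcp [ 0.1576 -0.5525  0.2138] z [-0.     0.001 -1.   ] jawyaw(deg) -74.08 F [-0.1 -0.4  0.2] M [0.06 0.01 0.01] w 0.0918 q [-1.5   0.16  1.6  -0.    1.39 -0.21]
```

View pics/topc.png

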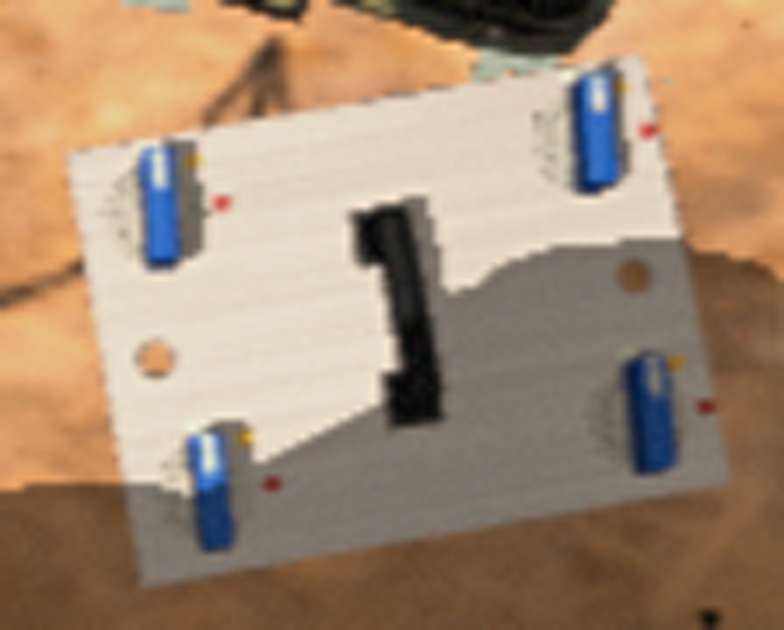

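View pics/tope.png

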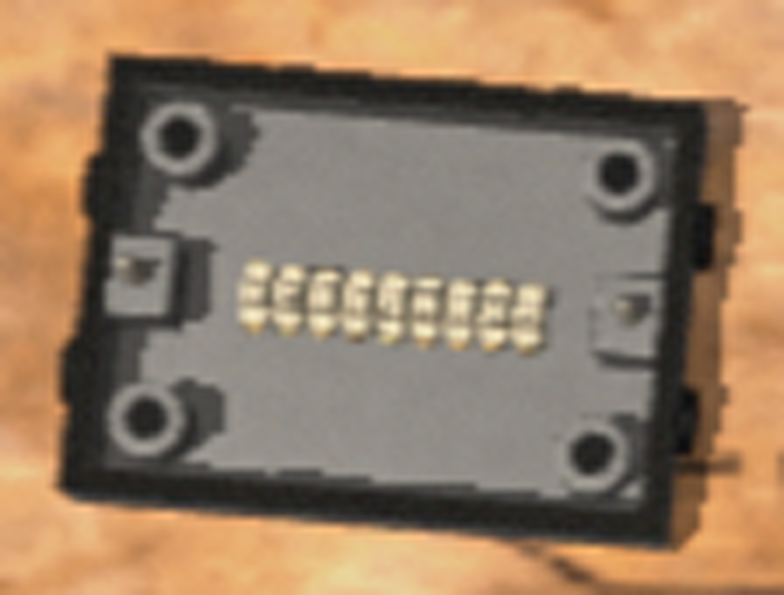

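View pics/scc.png

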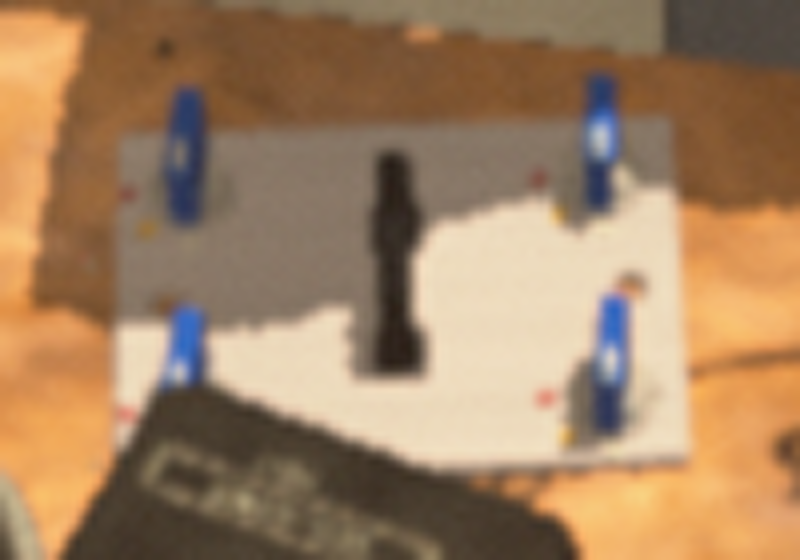

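View pics/sce.png

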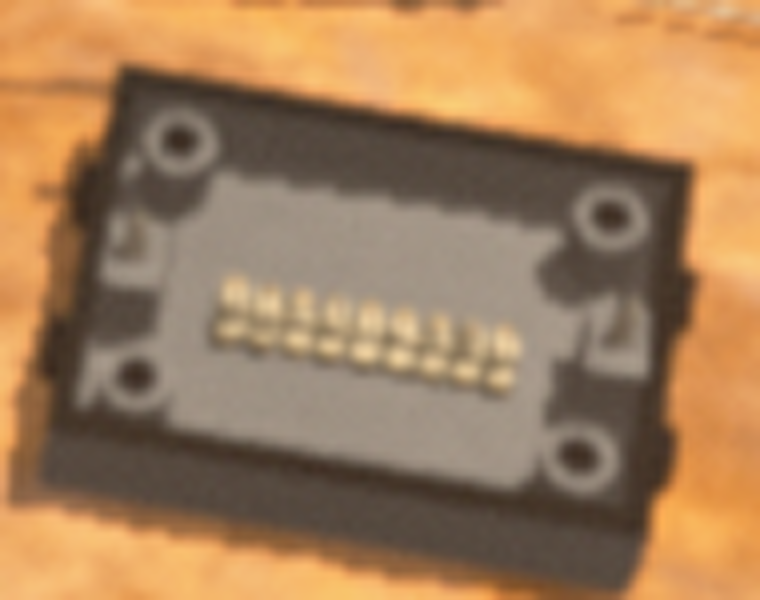

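Run:
```python
from h import *
ci=vision.camera_info('top'); sc=vision.camera_info('scene')
c=lambda p,o,s: np.array(p,float)/s+np.array(o)-0.0
# cv2.resize half-pixel: u=(x+.5)/s-.5+o
g=lambda p,o,s:(np.array(p,float)+.5)/s-.5+np.array(o)
H=g([[155,358],[632,276]],[325,260],7); h=atz(ci,H,.006)
d=h[0]-h[1]; print('holes',h,np.linalg.norm(d),'yaw y-axis',np.degrees(np.arctan2(d[1],d[0])),h.mean(0))
C=g([[68,155],[640,58],[730,485],[142,586]],[325,260],7); c4=atz(ci,C,.006); print('corners',c4,c4.mean(0)); 
for a,b in ((0,1),(3,2)):print(np.degrees(np.arctan2(*(c4[a]-c4[b])[[1,0]])),np.linalg.norm(c4[a]-c4[b]))
E4=g([[110,55],[705,100],[672,548],[62,488]],[190,220],7); e=atz(ci,E4,.04);print('encl',e,e.mean(0))
for a,b in ((0,1),(3,2)):print(np.degrees(np.arctan2(*(e[a]-e[b])[[1,0]])),np.linalg.norm(e[a]-e[b]))
P=g([[137,267],[628,307]],[190,220],7); p=atz(ci,P,.058);print('pins',p,p.mean(0),np.linalg.norm(p[0]-p[1]),np.degrees(np.arctan2(*(p[0]-p[1])[[1,0]])))
S4=g([[122,70],[692,163],[632,590 and 525],[45,460]],[345,215],8)
w=vision.camera_info('wrist'); s=st(); o=-np.array(w['R']).T@w['t']
R=Rn.from_quat(np.roll(s['tcp_rot'],-1)).as_matrix()
print('cam in tool',R.T@(o-s['ee_pos']),'cam axes in tool', (R.T@np.array(w['R']).T).round(3).tolist())
print('toolx in world',R[:,0])
```

```text
holes [[ 0.40335887 -0.08948644  0.006     ]
 [ 0.4325095  -0.24201137  0.006     ]] 0.1552855855661119 yaw y-axis 100.81991149201883 [ 0.41793418 -0.16574891  0.006     ]
corners [[ 0.46787755 -0.06072617  0.006     ]
 [ 0.50317876 -0.24533065  0.006     ]
 [ 0.36673561 -0.27248427  0.006     ]
 [ 0.33163176 -0.08624259  0.006     ]] [ 0.41735592 -0.16619592  0.006     ]
100.82575904225375 0.18794943288584465
100.67419061041493 0.189521089801159
encl [[0.57923831 0.22898152 0.04      ]
 [0.56862824 0.03964987 0.04      ]
 [0.42600507 0.04558868 0.04      ]
 [0.44095415 0.23589173 0.04      ]] [0.50370644 0.13752795 0.04      ]
86.79252131739244 0.18962870398225803
85.50840842788273 0.19088930410686444
pins [[0.50815134 0.2130147  0.058     ]
 [0.49871765 0.06050685 0.058     ]] [0.5034345  0.13676078 0.058     ] 0.15279934470362805 86.46036009787696
t 0.15 tcp [ 0.1576 -0.5525  0.2138] z [-0.     0.001 -1.   ] jawyaw(deg) -74.08 F [-0.1 -0.4  0.2] M [0.06 0.01 0.01] w 0.0918 q [-1.5   0.16  1.6  -0.    1.39 -0.21]
cam in tool [ 0.07218235 -0.00051908 -0.16895967] cam axes in tool [[0.001, -0.967, -0.254], [1.0, 0.001, 0.0], [-0.0, -0.254, 0.967]]
toolx in world [9.61655674e-01 2.74259517e-01 2.86406694e-04]
```

jog_arm --turn '[[0,0,0.124],[0,0,0.124],[0,0,0.124],[0,0,0.124],[0,0,0.124],[0,0,0.124],[0,0,0.124],[0,0,0.124],[0,0,0.124],[0,0,0.124],[0,0,0.124],[0,0,0.124]]' --linear '[[0.0108,0.0161,0.0015],[0.0108,0.0161,0.0015],[0.0108,0.0161,0.0015],[0.0108,0.0161,0.0015],[0.0108,0.0161,0.0015],[0.0108,0.0161,0.0015],[0.0108,0.0161,0.0015],[0.0108,0.0161,0.0015],[0.0108,0.0161,0.0015],[0.0108,0.0161,0.0015],[0.0108,0.0161,0.0015],[0.0108,0.0161,0.0015]]' --jaw '[0.0919,0.0919,0.0919,0.0919,0.0919,0.0919,0.0919,0.0919,0.0919,0.0919,0.0919,0.0919]'

```text
time_s: 1.15
ee_pos: [0.2876, -0.3587, 0.2324]
tcp_rot: [-0.0, 0.633, 0.774, 0.0]
wrist_force: [0.7, -0.1, -0.3]
grip_width: 1.0
```

jog_arm --turn '[[0,0,0.124],[0,0,0.124],[0,0,0.124],[0,0,0.124],[0,0,0.124],[0,0,0.124],[0,0,0.124],[0,0,0.124],[0,0,0.124],[0,0,0.124],[0,0,0.124],[0,0,0.124]]' --linear '[[0.0108,0.0161,0.0015],[0.0108,0.0161,0.0015],[0.0108,0.0161,0.0015],[0.0108,0.0161,0.0015],[0.0108,0.0161,0.0015],[0.0108,0.0161,0.0015],[0.0108,0.0161,0.0015],[0.0108,0.0161,0.0015],[0.0108,0.0161,0.0015],[0.0108,0.0161,0.0015],[0.0108,0.0161,0.0015],[0.0108,0.0161,0.0015]]' --jaw '[0.0919,0.0919,0.0919,0.0919,0.0919,0.0919,0.0919,0.0919,0.0919,0.0919,0.0919,0.0919]'

```text
time_s: 2.15
ee_pos: [0.4171, -0.1655, 0.2504]
tcp_rot: [-0.0, -0.059, 0.998, 0.0]
wrist_force: [0.3, 0.7, -0.6]
grip_width: 1.003
```

jog_arm --turn '[[0,0,0.075],[0,0,0],[0,0,0]]' --linear '[[0,0,0],[0,0,0],[0,0,0]]' --jaw '[0.0919,0.0919,0.0919]'

```text
time_s: 2.4
ee_pos: [0.4167, -0.1664, 0.2504]
tcp_rot: [-0.0, -0.093, 0.996, 0.0]
wrist_force: [-1.0, 0.3, 0.1]
grip_width: 0.999
```

Run:
```python
from h import *
import pickle
st(); ci=vision.camera_info('wrist'); im=vision.snapshot('wrist'); cv2.imwrite('pics/w1.png',im); pickle.dump(ci,open('w1.pkl','wb'))
```

```text
t 2.4 tcp [ 0.4167 -0.1664  0.2504] z [-0.  0. -1.] jawyaw(deg) 100.62 F [-1.   0.3  0.1] M [ 0.03 -0.16  0.02] w 0.0918 q [-0.65 -0.2   1.88 -0.    1.46 -2.41]
```

View pics/w1.png

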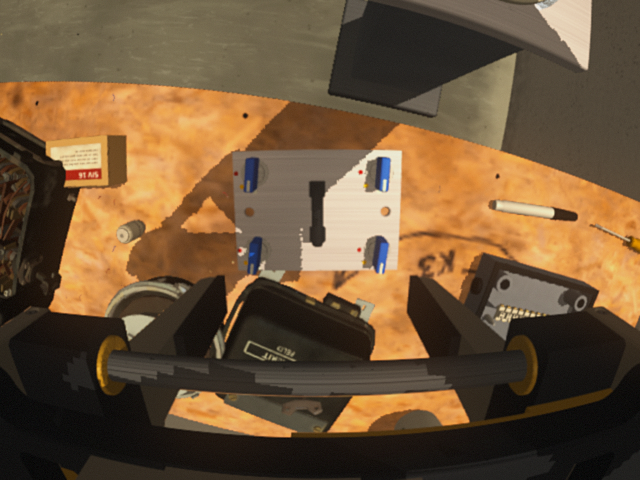

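jog_arm --turn '[[0,0,0],[0,0,0],[0,0,0],[0,0,0],[0,0,0]]' --linear '[[0,0,-0.03],[0,0,-0.04],[0,0,-0.035],[0,0,-0.02],[0,0,0]]' --jaw '[0.08,0.07,0.06,0.05,0.05]'

```text
time_s: 2.87
ee_pos: [0.4133, -0.1646, 0.1206]
tcp_rot: [-0.004, -0.092, 0.996, 0.003]
wrist_force: [0.7, -0.2, 0.2]
grip_width: 0.66
```

Run:
```python
from h import *
import pickle
st(); ci=vision.camera_info('wrist'); im=vision.snapshot('wrist'); cv2.imwrite('pics/w2.png',im); pickle.dump(ci,open('w2.pkl','wb'))
crop(im,180,120,460,330,2.8,'pics/w2c.png')
crop(cv2.imread('pics/w1.png'),220,140,420,290,4,'pics/w1c.png')
```

```text
t 2.87 tcp [ 0.4133 -0.1646  0.1206] z [-0.008  0.006 -1.   ] jawyaw(deg) 100.56 F [ 0.7 -0.2  0.2] M [ 0.06 -0.14 -0.05] w 0.0606 q [-0.65 -0.08  2.04 -0.    1.19 -2.41]
```

View pics/w2c.png

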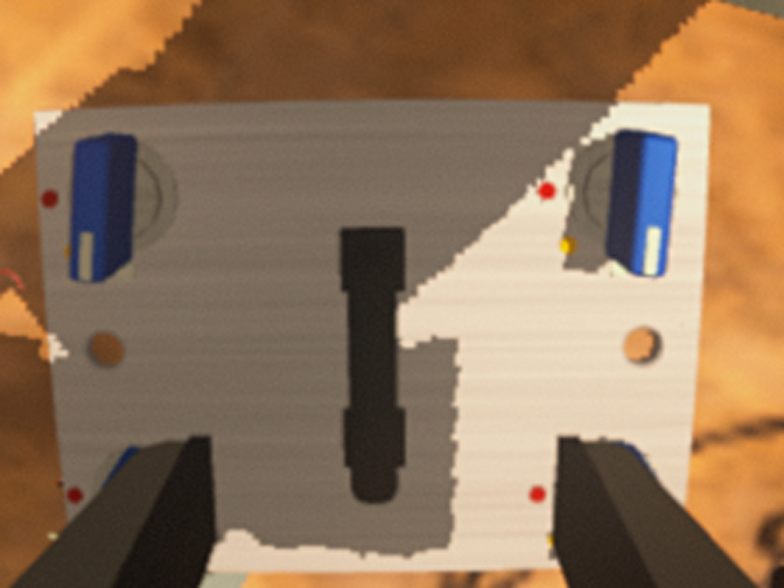

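View pics/w1c.png

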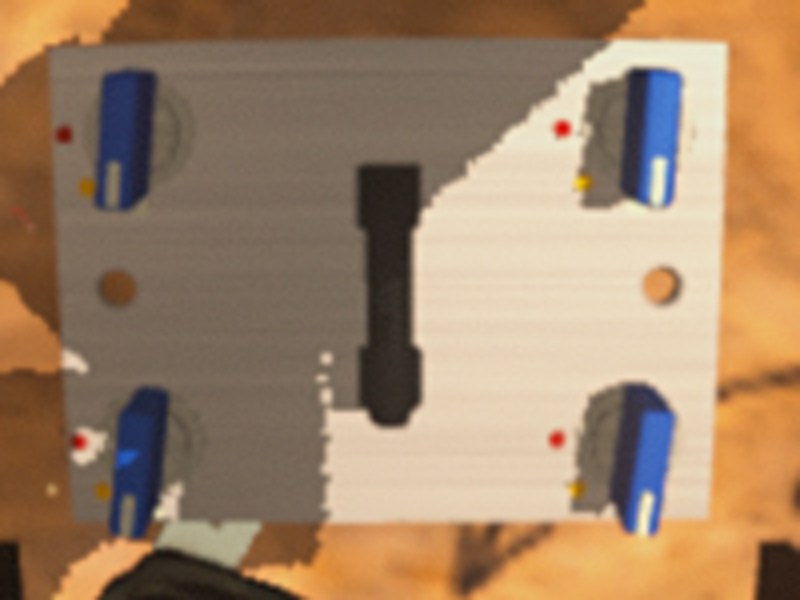

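Run:
```python
from h import *
import pickle
a=pickle.load(open('w1.pkl','rb'));b=pickle.load(open('w2.pkl','rb'))
g=lambda p,o,s:(np.array(p,float)+.5)/s-.5+np.array(o)
F={'near':((389,165),(372,228)),'far':((390,426),(374,503)),'holeL':((117,288),(105,349)),'holeR':((661,286),(642,345)),'cornerTL':((50,44),(34,112)),'cornerTR':((727,42),(710,104)),
'redTR':((562,128),(547,190)),'redBR':((557,440),(538,494)),'redTL':((63,134),(50,199)),'redBL':((79,442),(75,494))}
for k,(p,q) in F.items():
    p=g(p,(220,140),4);q=g(q,(180,120),2.8)
    oa,va=ray(a,p,True);ob,vb=ray(b,q,True)
    z=.046 if k in('near','far') else .006
    print(k,tri([(oa,va[0]),(ob,vb[0])]), atz(a,p,z,True)[0].round(4),atz(b,q,z,True)[0].round(4))
st()
```

```text
near (array([ 0.38512179, -0.17155208,  0.00148832]), [np.float64(9.185277998065152e-05), np.float64(9.185277998061277e-05)]) [ 0.381  -0.1723  0.046 ] [ 0.3789 -0.1726  0.046 ]
far (array([ 0.44781004, -0.15940614,  0.04572118]), [np.float64(5.917359716510455e-06), np.float64(5.917359716424004e-06)]) [ 0.4477 -0.1594  0.046 ] [ 0.4477 -0.1594  0.046 ]
holeL (array([ 0.43355502, -0.24198172,  0.00264345]), [np.float64(0.0001141689584410623), np.float64(0.00011416895844121937)]) [ 0.4329 -0.2414  0.006 ] [ 0.4325 -0.2413  0.006 ]
holeR (array([ 0.4039794 , -0.08807266,  0.00210838]), [np.float64(0.00020646692575982114), np.float64(0.00020646692575979373)]) [ 0.4036 -0.089   0.006 ] [ 0.403  -0.0892  0.006 ]
cornerTL (array([ 0.36763985, -0.27085512,  0.0077626 ]), [np.float64(0.0003850059436691322), np.float64(0.00038500594366905436)]) [ 0.3674 -0.2714  0.006 ] [ 0.3682 -0.2713  0.006 ]
cornerTR (array([ 0.33148325, -0.08503538,  0.00494076]), [np.float64(0.00017263619911934), np.float64(0.00017263619911945738)]) [ 0.3317 -0.0853  0.006 ] [ 0.3314 -0.0854  0.006 ]
redTR (array([ 0.365
[... 169 characters left out ...]
rray([ 0.4543964 , -0.10827922,  0.00319668]), [np.float64(0.00013136751516436453), np.float64(0.00013136751516440586)]) [ 0.4537 -0.1089  0.006 ] [ 0.4533 -0.1088  0.006 ]
redTL (array([ 0.39248241, -0.26432797,  0.00195794]), [np.float64(0.0001163388921946273), np.float64(0.00011633889219461445)]) [ 0.3919 -0.2636  0.006 ] [ 0.3919 -0.2631  0.006 ]
redBL (array([ 0.48146841, -0.24679615,  0.00227852]), [np.float64(0.00010633915291197575), np.float64(0.0001063391529119007)]) [ 0.4803 -0.2461  0.006 ] [ 0.4797 -0.246   0.006 ]
t 2.92 tcp [ 0.415  -0.1658  0.1236] z [-0.004  0.003 -1.   ] jawyaw(deg) 100.59 F [0.2 0.3 1.1] M [ 0.04 -0.08 -0.02] w 0.0566 q [-0.65 -0.08  2.03 -0.    1.2  -2.41]
```

jog_arm --turn '[[0,0,0],[0,0,0.002],[0,0,0],[0,0,0],[0,0,0],[0,0,0],[0,0,0],[0,0,0]]' --linear '[[0.001,0.001,-0.02],[0,0,-0.03],[0,0,-0.03],[0,0,-0.016],[0,0,-0.008],[0,0,0],[0,0,0],[0,0,0]]' --jaw '[0.05,0.05,0.05,0.05,0.05,0.05,0.005,0.005]' --force 40

```text
time_s: 3.58
ee_pos: [0.4195, -0.1669, 0.0237]
tcp_rot: [0.001, -0.094, 0.996, -0.001]
wrist_force: [0.0, 0.5, -1.5]
grip_width: 0.422
```

jog_arm --turn '[[0,0,0],[0,0,0],[0,0,0],[0,0,0],[0,0,0]]' --linear '[[0,0,0],[0,0,0],[0,0,0],[0,0,0],[0,0,0.004]]' --jaw '[0.005,0.005,0.005,0.005,0.005]'

```text
time_s: 4.0
ee_pos: [0.4169, -0.1649, 0.0248]
tcp_rot: [-0.001, -0.094, 0.996, 0.001]
wrist_force: [-0.4, 0.2, -5.2]
grip_width: 0.128
```

```bash
python3 -c "
from h import *
st()"
```

```text
t 4.0 tcp [ 0.4169 -0.1649  0.0248] z [-0.002  0.001 -1.   ] jawyaw(deg) 100.84 F [-0.4  0.2 -5.2] M [ 0.06 -0.1   0.01] w 0.0117 q [-0.65  0.09  2.09 -0.    0.97 -2.41]
```

jog_arm --turn '[[0,0,0],[0,0,0],[0,0,0],[0,0,0],[0,0,0]]' --linear '[[0,0,0.015],[0,0,0.03],[0,0,0.035],[0,0,0.03],[0,0,0.01]]' --jaw '[0.005,0.005,0.005,0.005,0.005]'

```text
time_s: 4.42
ee_pos: [0.4195, -0.1667, 0.1496]
tcp_rot: [0.002, -0.095, 0.996, -0.002]
wrist_force: [2.3, -1.4, -4.5]
grip_width: 0.127
```

jog_arm --turn '[[0,0,-0.01],[0,0,-0.02],[0,0,-0.025],[0,0,-0.025],[0,0,-0.025],[0,0,-0.025],[0,0,-0.025],[0,0,-0.025],[0,0,-0.025],[0,0,-0.025],[0,0,-0.015],[0,0,-0.008]]' --linear '[[0.003,0.01,0],[0.006,0.02,0],[0.008,0.028,0],[0.008,0.03,0],[0.009,0.031,0],[0.009,0.031,0],[0.009,0.031,0],[0.009,0.031,0],[0.009,0.03,0],[0.008,0.03,0],[0.006,0.02,0],[0.0025,0.01,0]]' --jaw '[0.005,0.005,0.005,0.005,0.005,0.005,0.005,0.005,0.005,0.005,0.005,0.005]'

```text
time_s: 5.42
ee_pos: [0.5032, 0.1391, 0.1433]
tcp_rot: [-0.002, 0.031, 1.0, 0.0]
wrist_force: [0.1, -0.4, -5.5]
grip_width: 0.124
```

jog_arm --turn '[[0,0,0],[0,0,0],[0,0,0]]' --linear '[[0,0,0],[0,0,0],[0,0,0]]' --jaw '[0.005,0.005,0.005]'

```text
time_s: 5.67
ee_pos: [0.5033, 0.1357, 0.1443]
tcp_rot: [-0.001, 0.032, 0.999, -0.0]
wrist_force: [-0.9, -0.5, -5.8]
grip_width: 0.127
```

Run:
```python
from h import *
import pickle
st(); ci=vision.camera_info('wrist'); im=vision.snapshot('wrist'); cv2.imwrite('pics/w3.png',im); pickle.dump(ci,open('w3.pkl','wb'))
t=vision.snapshot('top'); cv2.imwrite('pics/top3.png',t); crop(t,180,190,310,290,6,'pics/top3c.png')
s=vision.snapshot('scene'); cv2.imwrite('pics/scene3.png',s); crop(s,320,190,450,300,6,'pics/scene3c.png')
```

```text
t 5.67 tcp [0.5033 0.1357 0.1443] z [-0.003 -0.001 -1.   ] jawyaw(deg) 86.33 F [-0.9 -0.5 -5.8] M [-0.   -0.13  0.02] w 0.0117 q [ 0.03  0.09  1.82 -0.    1.24 -1.47]
```

View pics/w3.png

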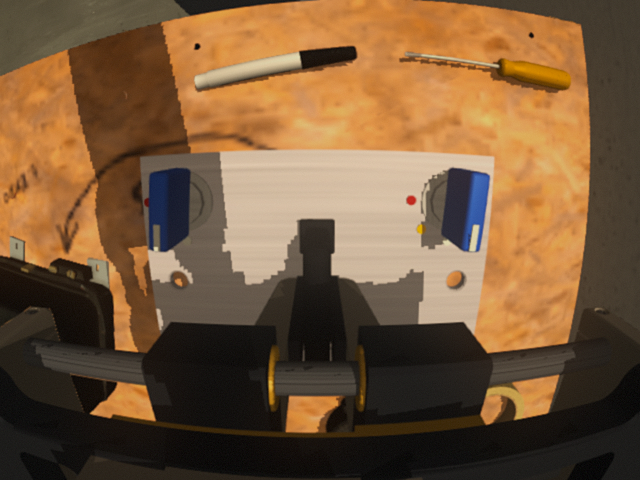

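View pics/top3c.png

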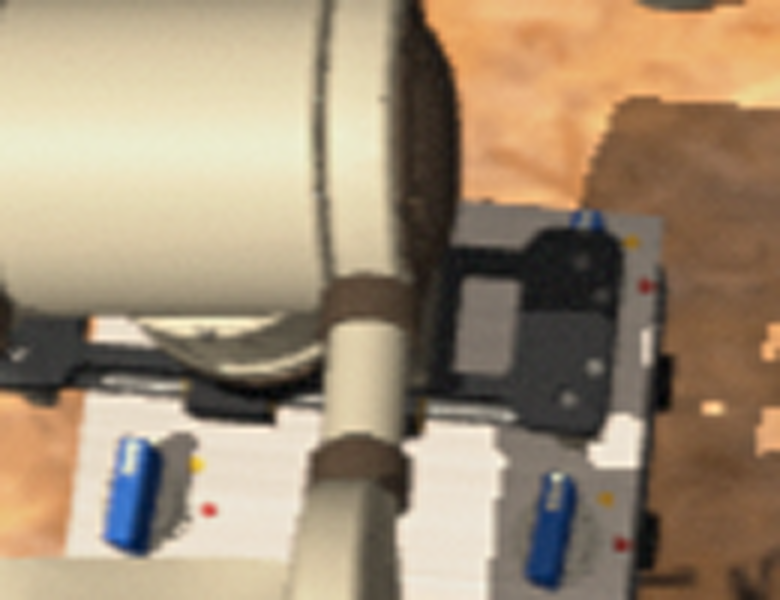

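View pics/scene3c.png

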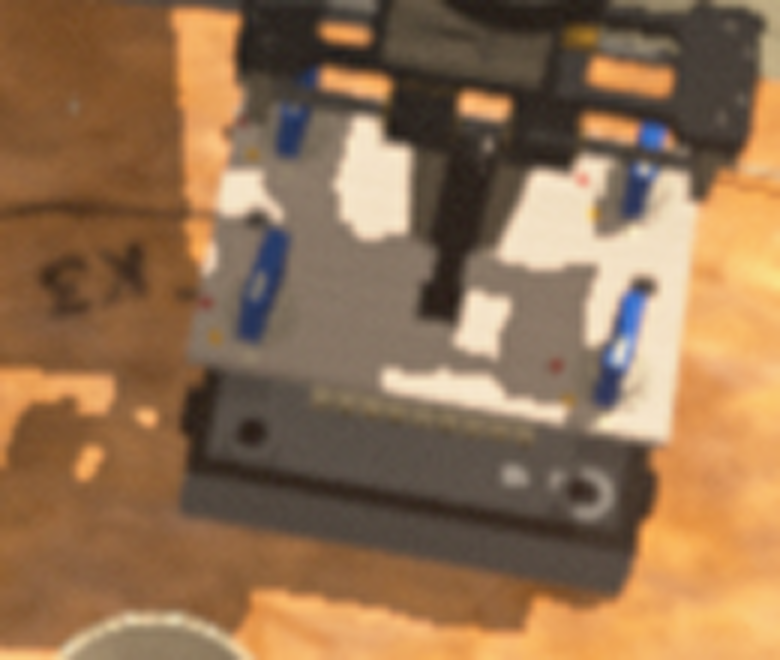

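Run:
```python
from h import *
import pickle
a=pickle.load(open('w3.pkl','rb'))
im=cv2.imread('pics/w3.png')
crop(im,140,250,500,310,2.2,'pics/w3h.png')
crop(im,150,255,210,305,12,'pics/w3hl.png');crop(im,425,255,485,305,12,'pics/w3hr.png')
h=atz(a,[[178.5,280.5],[455.5,280.5]],.129,True); d=h[1]-h[0]
print(h,h.mean(0),np.linalg.norm(d),np.degrees(np.arctan2(d[1],d[0])))
c=atz(a,[[141,157],[494,157]],.129,True);d=c[1]-c[0];print(c,np.linalg.norm(d),np.degrees(np.arctan2(d[1],d[0])))
# enclosure ring view in w1
b=pickle.load(open('w1.pkl','rb'))
im=cv2.imread('pics/w1.png'); crop(im,450,240,610,340,5,'pics/w1e.png')
# triangulate enclosure from top0 & scene0
t=vision.camera_info('top');s=vision.camera_info('scene')
g=lambda p,o,k:(np.array(p,float)+.5)/k-.5+np.array(o)
T=g([[110,55],[705,100],[672,548],[62,488],[137,267],[628,307]],[190,220],7)
# scene: order same corners (far-left(+x+y), far-right(+x,-y), near-right, near-left, pins L(+y), R(-y))
S=g([[640,525],[60,437],[122,68],[690,165],[628,318],[135,235]],[345,215],8)
for p,q in zip(T,S):
    o1,v1=ray(t,p);o2,v2=ray(s,q); x,r=tri([(o1,v1[0]),(o2,v2[0])]); print(x.round(4),np.round(r,4), atz(s,q,x[2]>.05 and .058 or .04)[0].round(4))
```

```text
[[0.49797239 0.05989514 0.129     ]
 [0.50763148 0.21358052 0.129     ]] [0.50280193 0.13673783 0.129     ] 0.1539886170862271 86.40370266131707
[[0.42830403 0.04779782 0.129     ]
 [0.44001444 0.23492761 0.129     ]] 0.1874958518679766 86.41915126676615
[0.5782 0.2255 0.045 ] [0.0024 0.0024] [0.5759 0.2238 0.04  ]
[0.5693 0.0416 0.0363] [0.0017 0.0017] [0.5713 0.0433 0.04  ]
[0.4265 0.0471 0.0338] [0.0011 0.0011] [0.4307 0.0482 0.04  ]
[0.441  0.2348 0.0404] [0.001 0.001] [0.4409 0.2338 0.04  ]
[0.5092 0.2146 0.0518] [0.0004 0.0004] [0.513  0.2141 0.058 ]
[0.5001 0.0599 0.0498] [0.0012 0.0012] [0.494  0.0589 0.04  ]
```

View pics/w3hl.png

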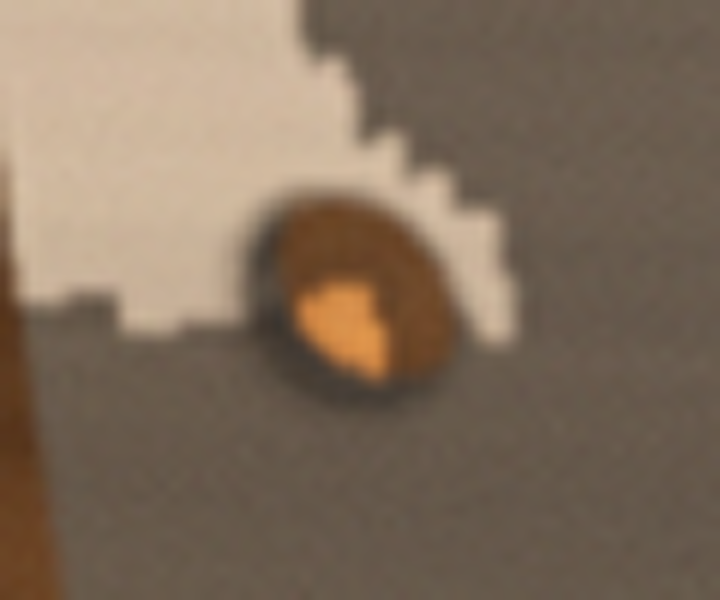

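View pics/w3hr.png

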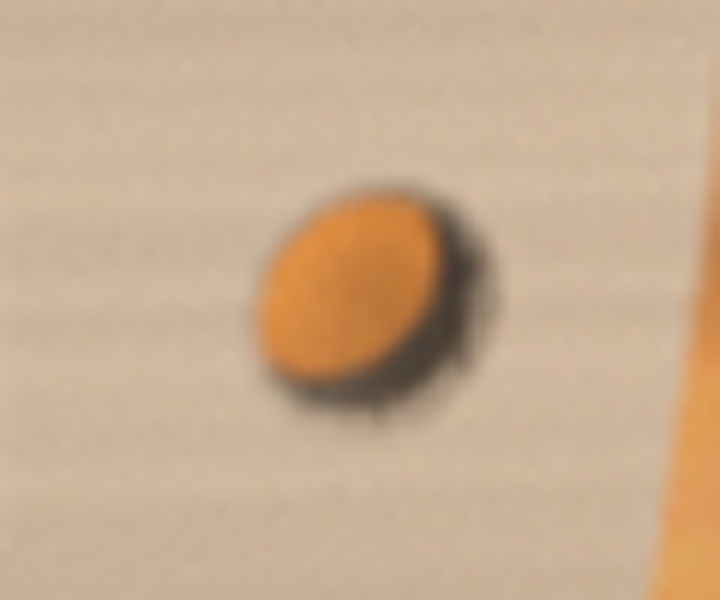

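View pics/w1e.png

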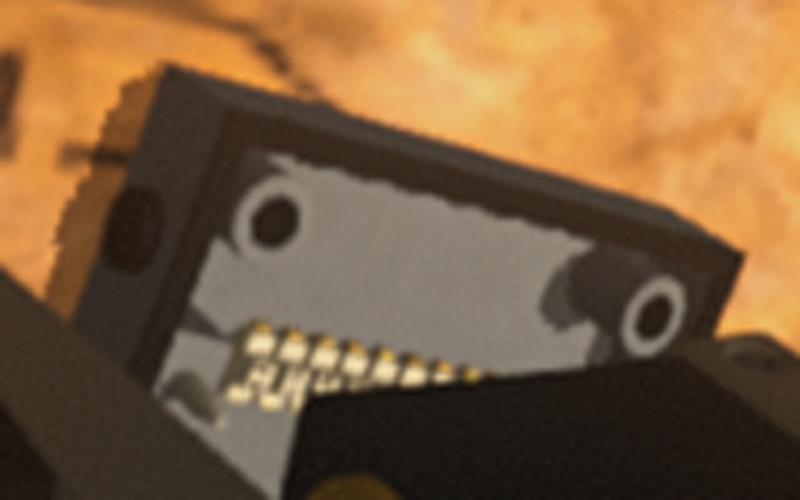

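jog_arm --turn '[[0,0,0],[0,0,0],[0,0,0],[0,0,0],[0,0,0]]' --linear '[[0,0,-0.015],[0,0,-0.02],[0,0,-0.015],[0,0,-0.006],[0,0,0]]' --jaw '[0.005,0.005,0.005,0.005,0.005]'

```text
time_s: 6.23
ee_pos: [0.5028, 0.1359, 0.0879]
tcp_rot: [-0.002, 0.032, 0.999, -0.0]
wrist_force: [-0.4, 0.3, -5.5]
grip_width: 0.128
```

Run:
```python
from h import *
import pickle
st(); ci=vision.camera_info('wrist'); im=vision.snapshot('wrist'); cv2.imwrite('pics/w4.png',im); pickle.dump(ci,open('w4.pkl','wb'));st()
a=im[255:305,150:210];b=im[255:305,425:485]
cv2.imwrite('pics/w4h.png',cv2.resize(np.hstack([a,b]),None,fx=6.5,fy=6.5,interpolation=cv2.INTER_CUBIC))
```

```text
t 6.23 tcp [0.5028 0.1359 0.0879] z [-0.004 -0.    -1.   ] jawyaw(deg) 86.3 F [-0.4  0.3 -5.5] M [ 0.1  -0.1   0.01] w 0.0118 q [ 0.03  0.16  1.86 -0.    1.12 -1.47]
t 6.28 tcp [0.5039 0.136  0.0893] z [-0.001 -0.    -1.   ] jawyaw(deg) 86.31 F [-0.1 -0.1 -5.1] M [ 0.05 -0.13 -0.03] w 0.0117 q [ 0.03  0.16  1.86 -0.    1.12 -1.47]
```

View pics/w4h.png

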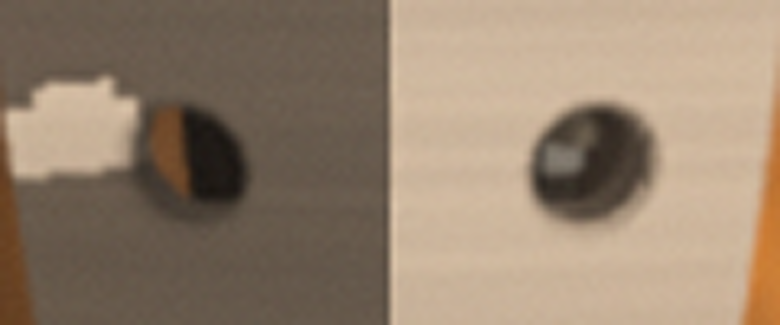

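Run:
```python
from h import *
import pickle
a=pickle.load(open('w4.pkl','rb'))
c=np.array([.5034,.137]);th=np.radians(86.4);u=np.array([np.cos(th),np.sin(th)])*.078
for sgn in(1,-1):
    p=c+sgn*u
    uv=proj(a,[[*p,z] for z in (.04,.05,.06,.068,.074)],True)
    o=np.array([425,255]) if sgn>0 else np.array([150,255])
    print(sgn,p,((uv-o)*6.5+([390,0] if sgn>0 else [0,0])).round(0).tolist())
h=atz(a,[[456.2,279.9],[150+195/6.5,255+160/6.5]],.0741,True);d=h[0]-h[1];print(h,h.mean(0),np.linalg.norm(d),np.degrees(np.arctan2(d[1],d[0])))
print(K(a)/250)
```

```text
1 [0.50829766 0.21484608] [[485.0, 60.0], [517.0, 93.0], [552.0, 128.0], [581.0, 158.0], [605.0, 182.0]]
-1 [0.49850234 0.05915392] [[292.0, 61.0], [260.0, 94.0], [226.0, 129.0], [196.0, 160.0], [173.0, 184.0]]
[[0.50627089 0.21355292 0.0741    ]
 [0.49640139 0.06169345 0.0741    ]] [0.50133614 0.13762318 0.0741    ] 0.15217984133184945 86.28151810627574
1.486593198177271
```

jog_arm --turn '[[0,0,0],[0,0,0],[0,0,0]]' --linear '[[0,0,-0.005],[0,0,-0.004],[0,0,0]]' --jaw '[0.005,0.005,0.005]'

```text
time_s: 6.53
ee_pos: [0.5043, 0.1364, 0.0805]
tcp_rot: [-0.0, 0.032, 0.999, -0.0]
wrist_force: [-0.1, 0.6, -6.2]
grip_width: 0.125
```

Run:
```python
from h import *
import pickle
st(); ci=vision.camera_info('wrist'); im=vision.snapshot('wrist'); cv2.imwrite('pics/w5.png',im); pickle.dump(ci,open('w5.pkl','wb'));st()
a=im[255:305,150:210];b=im[255:305,425:485]
cv2.imwrite('pics/w5h.png',cv2.resize(np.hstack([a,b]),None,fx=6.5,fy=6.5,interpolation=cv2.INTER_CUBIC))
```

```text
t 6.53 tcp [0.5043 0.1364 0.0805] z [-0. -0. -1.] jawyaw(deg) 86.34 F [-0.1  0.6 -6.2] M [-0.01 -0.11 -0.  ] w 0.0115 q [ 0.03  0.17  1.86 -0.    1.11 -1.47]
t 6.58 tcp [0.5043 0.1365 0.0807] z [-0.  0. -1.] jawyaw(deg) 86.35 F [ 0.2 -0.5 -5.4] M [ 0.06 -0.08  0.01] w 0.0118 q [ 0.03  0.17  1.86  0.    1.11 -1.47]
```

View pics/w5h.png

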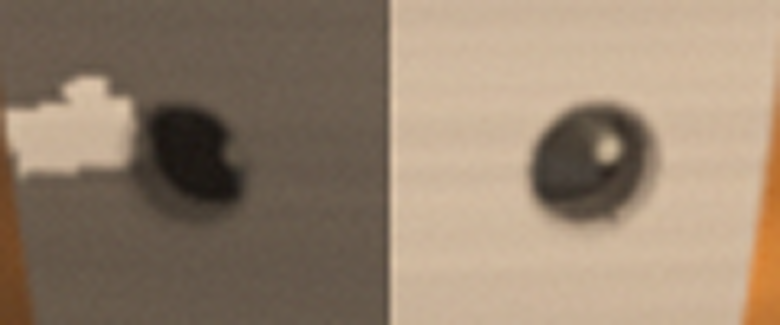

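jog_arm --turn '[[0,0,0],[0,0,0],[0,0,0]]' --linear '[[0.0005,0.0012,0],[0.0005,0.0012,0],[0,0,0]]' --jaw '[0.005,0.005,0.005]'

```text
time_s: 6.83
ee_pos: [0.5058, 0.1391, 0.081]
tcp_rot: [0.0, 0.032, 0.999, 0.0]
wrist_force: [-0.0, 1.0, -5.3]
grip_width: 0.131
```

Run:
```python
from h import *
import pickle
st(); ci=vision.camera_info('wrist'); im=vision.snapshot('wrist'); cv2.imwrite('pics/w6.png',im); pickle.dump(ci,open('w6.pkl','wb'));st()
a=im[255:305,150:210];b=im[255:305,425:485]
cv2.imwrite('pics/w6h.png',cv2.resize(np.hstack([a,b]),None,fx=6.5,fy=6.5,interpolation=cv2.INTER_CUBIC))
```

```text
t 6.83 tcp [0.5058 0.1391 0.081 ] z [ 0.001  0.    -1.   ] jawyaw(deg) 86.36 F [-0.   1.  -5.3] M [ 0.1  -0.13 -0.04] w 0.012 q [ 0.04  0.18  1.86  0.    1.11 -1.47]
t 6.88 tcp [0.5056 0.139  0.0809] z [ 0.001  0.    -1.   ] jawyaw(deg) 86.36 F [ 0.5  0.4 -6.2] M [ 0.02 -0.14  0.05] w 0.0113 q [ 0.04  0.18  1.86  0.    1.11 -1.47]
```

View pics/w6h.png

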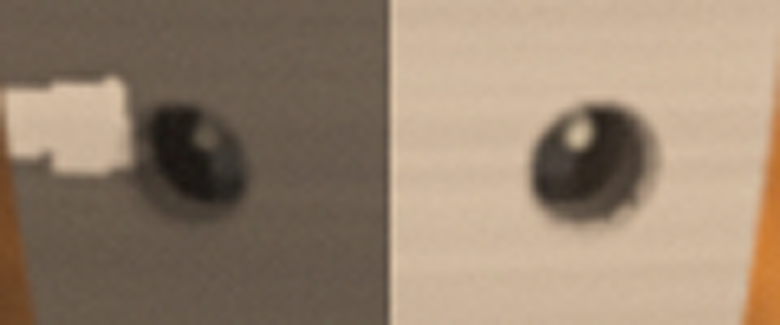

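jog_arm --turn '[[0,0,0],[0,0,0],[0,0,0],[0,0,0],[0,0,0]]' --linear '[[0,0,-0.004],[0,0,-0.004],[0,0,-0.003],[0,0,-0.002],[0,0,0]]' --jaw '[0.005,0.005,0.005,0.005,0.005]'

```text
time_s: 7.3
ee_pos: [0.5047, 0.1388, 0.0667]
tcp_rot: [-0.001, 0.032, 0.999, -0.0]
wrist_force: [0.2, 0.8, -5.7]
grip_width: 0.126
```

Run:
```python
from h import *
st()
```

```text
t 7.3 tcp [0.5047 0.1388 0.0667] z [-0.002 -0.    -1.   ] jawyaw(deg) 86.34 F [ 0.2  0.8 -5.7] M [ 0.04 -0.11  0.02] w 0.0116 q [ 0.04  0.2   1.87 -0.    1.08 -1.47]
```

jog_arm --turn '[[0,0,0],[0,0,0],[0,0,0],[0,0,0],[0,0,0]]' --linear '[[0,0,-0.002],[0,0,-0.002],[0,0,-0.0015],[0,0,-0.001],[0,0,0]]' --jaw '[0.005,0.005,0.005,0.005,0.005]'

```text
time_s: 7.72
ee_pos: [0.5055, 0.1389, 0.062]
tcp_rot: [-0.0, 0.032, 0.999, -0.0]
wrist_force: [-4.4, -0.1, 4.2]
grip_width: 0.125
```

Run:
```python
from h import *
st()
```

```text
t 7.72 tcp [0.5055 0.1389 0.062 ] z [-0. -0. -1.] jawyaw(deg) 86.36 F [-4.4 -0.1  4.2] M [-0.1   0.61 -0.06] w 0.0115 q [ 0.04  0.2   1.87 -0.    1.07 -1.47]
```

jog_arm --turn '[[0,0,0],[0,0,0],[0,0,0],[0,0,0],[0,0,0],[0,0,0],[0,0,0],[0,0,0],[0,0,0],[0,0,0]]' --linear '[[0,0,0],[0,0,0],[0,0,0],[0,0,0.01],[0,0,0.03],[0,0,0.03],[0,0,0.03],[0,0,0.01],[0,0,0],[0,0,0]]' --jaw '[0.05,0.05,0.05,0.05,0.05,0.05,0.05,0.05,0.05,0.05]'

```text
time_s: 8.55
ee_pos: [0.5055, 0.1389, 0.1711]
tcp_rot: [0.0, 0.032, 0.999, 0.0]
wrist_force: [-0.7, 1.1, -0.6]
grip_width: 0.542
```

Run:
```python
from h import *
import pickle
st(); ci=vision.camera_info('wrist'); im=vision.snapshot('wrist'); cv2.imwrite('pics/w7.png',im); pickle.dump(ci,open('w7.pkl','wb'));st()
```

```text
t 8.55 tcp [0.5055 0.1389 0.1711] z [ 0.001  0.    -1.   ] jawyaw(deg) 86.34 F [-0.7  1.1 -0.6] M [ 0.04 -0.12 -0.02] w 0.0498 q [ 0.04  0.06  1.79  0.    1.29 -1.47]
t 8.6 tcp [0.5045 0.1388 0.1697] z [-0.002 -0.    -1.   ] jawyaw(deg) 86.34 F [-0.7  0.   0.2] M [ 0.06 -0.12  0.02] w 0.0498 q [ 0.04  0.06  1.79 -0.    1.29 -1.47]
```

View pics/w7.png

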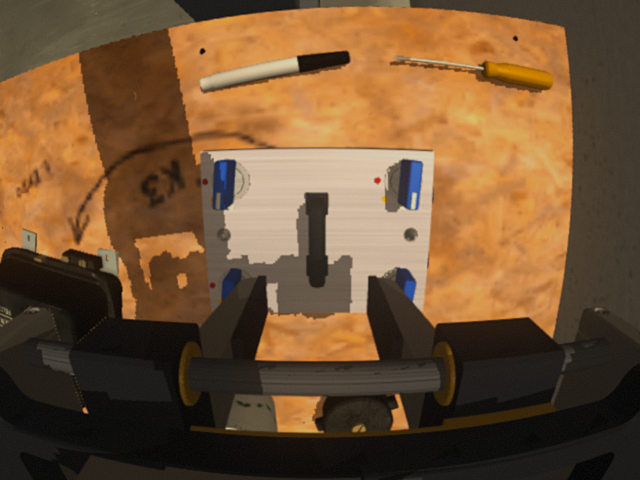

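Run:
```python
from h import *
import pickle
a=pickle.load(open('w7.pkl','rb')); im=cv2.imread('pics/w7.png')
crop(im,190,140,450,330,3,'pics/w7c.png')
h=atz(a,[[223.5,235],[410.5,235]],.046,True); d=h[1]-h[0]
print(h,h.mean(0),np.linalg.norm(d),np.degrees(np.arctan2(d[1],d[0])))
# overlay model
c=np.array([.5045,.1385]);th=np.radians(86.35-90);X=np.array([np.cos(th),np.sin(th)]);Y=np.array([-X[1],X[0]])
big=cv2.imread('pics/w7c.png')
def P(x,y,z):
    p=c+x*X+y*Y; uv=proj(a,[*p,z],True)[0]; return tuple(int(v) for v in ((uv-[190,140]+.5)*3-.5).round())
for x,y in((70,95),(70,-95),(-70,95),(-70,-95),(0,78),(0,-78)): cv2.drawMarker(big,P(x/1e3,y/1e3,.046),(0,0,255),0,12,1)
for x in(-31,31):
  for y in (-6,6): cv2.drawMarker(big,P(x/1e3,y/1e3,.088),(0,255,0),0,10,1)
for kx in(-45,45):
  for ky in(-70,70):
    for x in(-18,18):
      for y in(-5,5): cv2.drawMarker(big,P((kx+x)/1e3,(ky+y)/1e3,.082),(0,255,255),0,8,1)
cv2.imwrite('pics/w7o.png',big)
```

```text
[[0.50103406 0.06231932 0.046     ]
 [0.51080039 0.21756044 0.046     ]] [0.50591723 0.13993988 0.046     ] 0.15554802342700472 86.40022731765183
```

View pics/w7o.png

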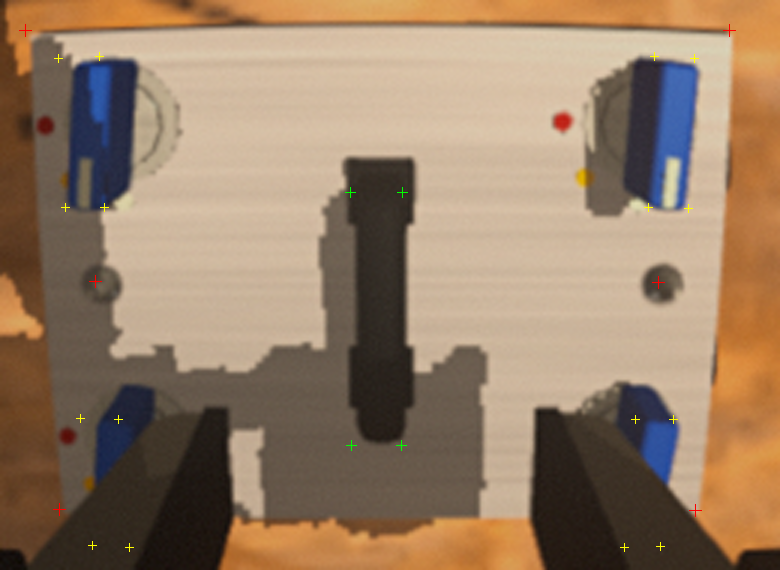

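jog_arm --turn '[[0,0,0],[0,0,0],[0,0,0],[0,0,0],[0,0,0],[0,0,0],[0,0,0],[0,0,0],[0,0,0]]' --linear '[[-0.01,0.018,-0.015],[-0.014,0.026,-0.025],[-0.011,0.02,-0.02],[-0.005,0.009,-0.012],[0,0,-0.02],[0,0,-0.015],[0,0,-0.007],[0,0,0],[0,0,0]]' --jaw '[0.036,0.036,0.036,0.036,0.036,0.036,0.036,0.036,0.036]' --force 25

```text
time_s: 9.35
ee_pos: [0.4646, 0.2116, 0.0562]
tcp_rot: [-0.001, 0.032, 0.999, -0.0]
wrist_force: [0.2, 0.2, -0.3]
grip_width: 0.392
```

Run:
```python
from h import *
st(); im=vision.snapshot('wrist'); cv2.imwrite('pics/w8.png',im);st()
```

```text
t 9.35 tcp [0.4646 0.2116 0.0562] z [-0.002 -0.    -1.   ] jawyaw(deg) 86.33 F [ 0.2  0.2 -0.3] M [ 0.06 -0.08 -0.  ] w 0.036 q [ 0.19  0.18  1.91  0.    1.05 -1.32]
t 9.4 tcp [0.4655 0.2117 0.0572] z [-0. -0. -1.] jawyaw(deg) 86.33 F [ 0.9 -0.3 -0.2] M [ 0.05 -0.12 -0.05] w 0.0363 q [ 0.19  0.18  1.91  0.    1.05 -1.32]
```

View pics/w8.png

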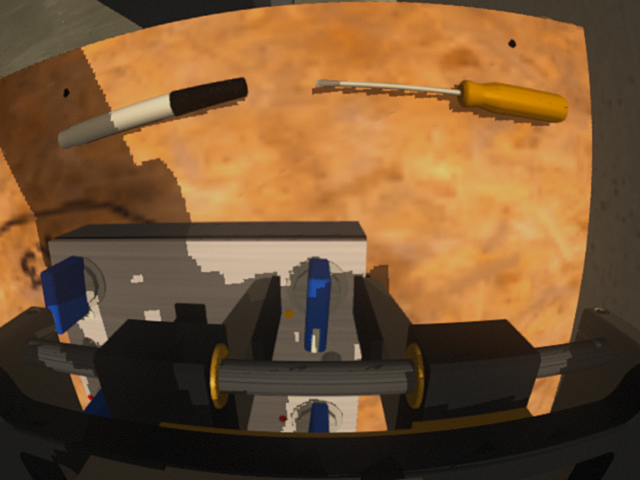

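jog_arm --turn '[[0,0,0],[0,0,0],[0,0,0],[0,0,0],[0,0,0]]' --linear '[[0,0,0],[0,0,0],[0,0,0],[0,0,0],[0,0,0]]' --jaw '[0.004,0.004,0.004,0.004,0.004]'

```text
time_s: 9.82
ee_pos: [0.4658, 0.2117, 0.0577]
tcp_rot: [0.0, 0.032, 0.999, -0.0]
wrist_force: [-0.4, -1.4, 2.7]
grip_width: 0.105
```

jog_arm --turn '[[0,0,-0.09],[0,0,-0.12],[0,0,-0.12],[0,0,-0.12],[0,0,-0.12],[0,0,-0.12],[0,0,-0.095],[0,0,0],[0,0,0]]' --linear '[[0,0,0],[0,0,0],[0,0,0],[0,0,0],[0,0,0],[0,0,0],[0,0,0],[0,0,0],[0,0,0]]' --jaw '[0.004,0.004,0.004,0.004,0.004,0.004,0.004,0.004,0.004]'

```text
time_s: 10.57
ee_pos: [0.4655, 0.2111, 0.0576]
tcp_rot: [0.0, 0.41, 0.912, -0.001]
wrist_force: [-1.6, -5.1, 5.8]
grip_width: 0.105
```

Run:
```python
from h import *
st(); im=vision.snapshot('wrist'); cv2.imwrite('pics/w9.png',im);st()
```

```text
t 10.57 tcp [0.4655 0.2111 0.0576] z [-0.    -0.002 -1.   ] jawyaw(deg) 41.53 F [-1.6 -5.1  5.8] M [-0.9   0.28 -0.08] w 0.0097 q [ 0.19  0.18  1.91 -0.    1.06 -0.53]
t 10.62 tcp [0.4655 0.2111 0.0576] z [-0.    -0.002 -1.   ] jawyaw(deg) 41.55 F [-1.2 -5.6  5.9] M [-0.94  0.26 -0.08] w 0.0102 q [ 0.19  0.18  1.91 -0.    1.06 -0.53]
```

View pics/w9.png

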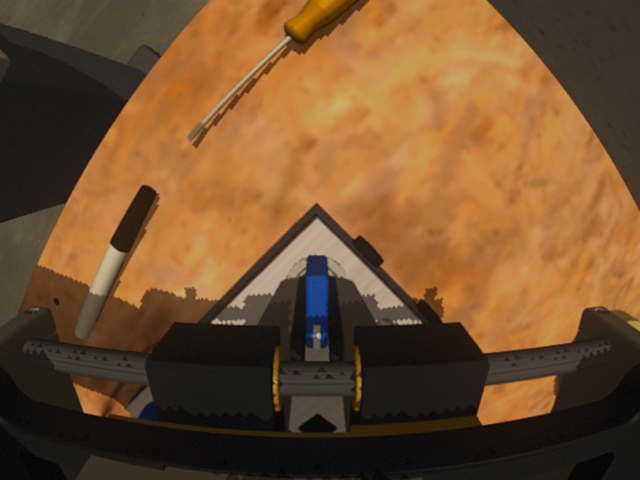

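jog_arm --turn '[[0,0,0],[0,0,0],[0,0,0],[0,0,0],[0,0,0],[0,0,0.05],[0,0,0.11],[0,0,0.12],[0,0,0.12],[0,0,0.12],[0,0,0.12],[0,0,0.1]]' --linear '[[0,0,0],[0,0,0],[0,0,0],[0,0,0.015],[0,0,0.025],[0,0,0.01],[0.0106,-0.019,0],[0.015,-0.027,0],[0.015,-0.027,0],[0.015,-0.027,0],[0.014,-0.026,0],[0.011,-0.019,0]]' --jaw '[0.036,0.036,0.036,0.036,0.036,0.036,0.036,0.036,0.036,0.036,0.036,0.036]'

```text
time_s: 11.62
ee_pos: [0.5469, 0.065, 0.107]
tcp_rot: [0.0, 0.051, 0.999, -0.0]
wrist_force: [0.6, -0.0, 0.2]
grip_width: 0.395
```

jog_arm --turn '[[0,0,0.045],[0,0,0],[0,0,0],[0,0,0],[0,0,0]]' --linear '[[0,0,0],[0,0,-0.02],[0,0,-0.02],[0,0,-0.008],[0,0,0]]' --jaw '[0.036,0.036,0.036,0.036,0.036]'

```text
time_s: 12.03
ee_pos: [0.5438, 0.0672, 0.0566]
tcp_rot: [-0.003, 0.032, 0.999, 0.0]
wrist_force: [-0.2, 0.1, -0.2]
grip_width: 0.392
```

Run:
```python
from h import *
st(); im=vision.snapshot('wrist'); cv2.imwrite('pics/w10.png',im);st()
```

```text
t 12.03 tcp [0.5438 0.0672 0.0566] z [-0.005  0.001 -1.   ] jawyaw(deg) 86.38 F [-0.2  0.1 -0.2] M [ 0.07 -0.13 -0.01] w 0.036 q [-0.1   0.27  1.8   0.    1.08 -1.61]
t 12.08 tcp [0.545  0.0672 0.0582] z [-0.002  0.    -1.   ] jawyaw(deg) 86.38 F [ 0.4 -0.1  0.2] M [ 0.01 -0.17 -0.03] w 0.0364 q [-0.1   0.27  1.8   0.    1.08 -1.61]
```

View pics/w10.png

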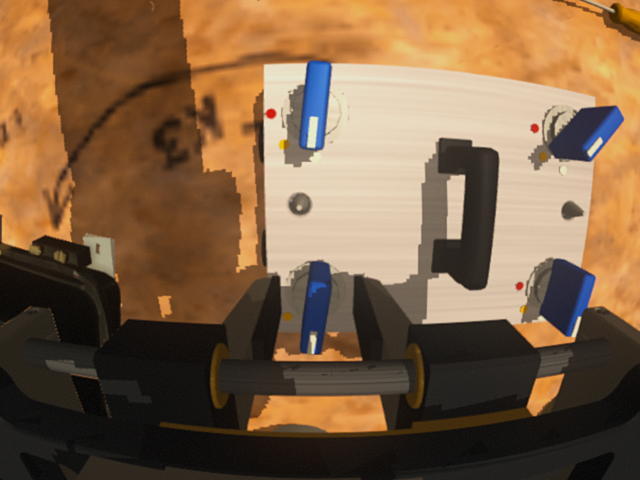

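jog_arm --turn '[[0,0,0],[0,0,0],[0,0,0],[0,0,0],[0,0,-0.09],[0,0,-0.12],[0,0,-0.12],[0,0,-0.12],[0,0,-0.12],[0,0,-0.12],[0,0,-0.095],[0,0,0]]' --linear '[[0,0,0],[0,0,0],[0,0,0],[0,0,0],[0,0,0],[0,0,0],[0,0,0],[0,0,0],[0,0,0],[0,0,0],[0,0,0],[0,0,0]]' --jaw '[0.004,0.004,0.004,0.004,0.004,0.004,0.004,0.004,0.004,0.004,0.004,0.004]'

```text
time_s: 13.08
ee_pos: [0.5464, 0.0661, 0.0601]
tcp_rot: [0.001, 0.413, 0.911, -0.001]
wrist_force: [-2.6, -3.4, 4.8]
grip_width: 0.109
```

Run:
```python
from h import *
st()
```

```text
t 13.08 tcp [0.5464 0.0661 0.0601] z [ 0.001 -0.002 -1.   ] jawyaw(deg) 41.26 F [-2.6 -3.4  4.8] M [-0.76  0.31 -0.03] w 0.01 q [-0.1   0.27  1.8  -0.    1.08 -0.82]
```

jog_arm --turn '[[0,0,0],[0,0,0],[0,0,0],[0,0,0],[0,0,0],[0,0,0.05],[0,0,0.11],[0,0,0.12],[0,0,0.12],[0,0,0.12],[0,0,0.12],[0,0,0.1]]' --linear '[[0,0,0],[0,0,0],[0,0,0],[0,0,0.015],[0,0,0.025],[0,0,0.01],[0.001,0.018,0],[0.0015,0.026,0],[0.002,0.026,0],[0.002,0.026,0],[0.001,0.025,0],[0.001,0.0187,0]]' --jaw '[0.036,0.036,0.036,0.036,0.036,0.036,0.036,0.036,0.036,0.036,0.036,0.036]'

```text
time_s: 14.08
ee_pos: [0.5541, 0.2088, 0.1088]
tcp_rot: [-0.0, 0.05, 0.999, 0.0]
wrist_force: [-0.2, -0.2, 0.7]
grip_width: 0.393
```

jog_arm --turn '[[0,0,0.045],[0,0,0],[0,0,0],[0,0,0],[0,0,0]]' --linear '[[0,0,0],[0,0,-0.02],[0,0,-0.02],[0,0,-0.01],[0,0,0]]' --jaw '[0.036,0.036,0.036,0.036,0.036]'

```text
time_s: 14.5
ee_pos: [0.5519, 0.2064, 0.056]
tcp_rot: [-0.003, 0.032, 0.999, -0.0]
wrist_force: [-0.7, -0.1, 0.0]
grip_width: 0.392
```

Run:
```python
from h import *
st(); im=vision.snapshot('wrist'); cv2.imwrite('pics/w11.png',im);st()
```

```text
t 14.5 tcp [0.5519 0.2064 0.056 ] z [-0.006 -0.001 -1.   ] jawyaw(deg) 86.38 F [-0.7 -0.1  0. ] M [ 0.04 -0.09  0.02] w 0.036 q [ 0.15  0.37  1.68  0.    1.1  -1.36]
t 14.55 tcp [0.5532 0.2065 0.0577] z [-0.003 -0.    -1.   ] jawyaw(deg) 86.38 F [0.2 0.2 1.3] M [ 0.05 -0.17  0.02] w 0.036 q [ 0.15  0.37  1.68  0.    1.1  -1.36]
```

View pics/w11.png

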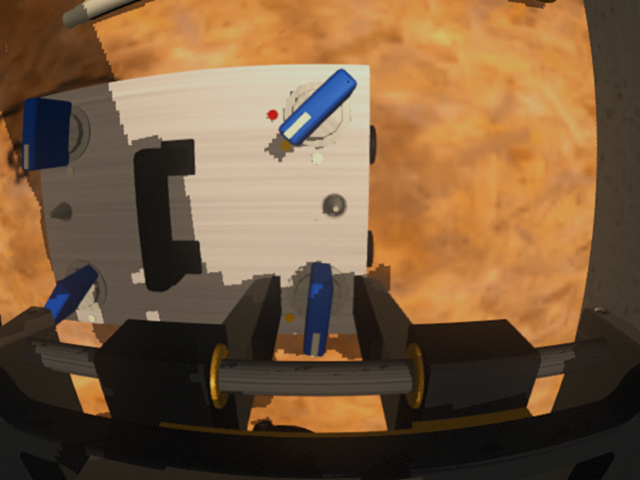

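Near-left and far-right knobs sit at about 45°, and the next bar is centred between the fingers at (318,305). I'll close and turn.

jog_arm --turn '[[0,0,0],[0,0,0],[0,0,0],[0,0,0],[0,0,-0.09],[0,0,-0.12],[0,0,-0.12],[0,0,-0.12],[0,0,-0.12],[0,0,-0.12],[0,0,-0.095],[0,0,0]]' --linear '[[0,0,0],[0,0,0],[0,0,0],[0,0,0],[0,0,0],[0,0,0],[0,0,0],[0,0,0],[0,0,0],[0,0,0],[0,0,0],[0,0,0]]' --jaw '[0.004,0.004,0.004,0.004,0.004,0.004,0.004,0.004,0.004,0.004,0.004,0.004]'

```text
time_s: 15.55
ee_pos: [0.5549, 0.206, 0.0601]
tcp_rot: [0.001, 0.413, 0.911, -0.0]
wrist_force: [-0.9, -3.2, 5.9]
grip_width: 0.107
```

Run:
```python
from h import *
st()
```

```text
t 15.55 tcp [0.5549 0.206  0.0601] z [ 0.001 -0.001 -1.   ] jawyaw(deg) 41.24 F [-0.9 -3.2  5.9] M [-0.66  0.23 -0.01] w 0.0098 q [ 0.15  0.36  1.67 -0.    1.1  -0.57]
```

jog_arm --turn '[[0,0,0],[0,0,0],[0,0,0],[0,0,0],[0,0,0],[0,0,0.05],[0,0,0.11],[0,0,0.12],[0,0,0.12],[0,0,0.12],[0,0,0.12],[0,0,0.1]]' --linear '[[0,0,0],[0,0,0],[0,0,0],[0,0,0.015],[0,0,0.025],[0,0,0.01],[-0.012,-0.017,0],[-0.019,-0.025,0],[-0.019,-0.025,0],[-0.019,-0.025,0],[-0.018,-0.025,0],[-0.0116,-0.017,0]]' --jaw '[0.036,0.036,0.036,0.036,0.036,0.036,0.036,0.036,0.036,0.036,0.036,0.036]'

```text
time_s: 16.55
ee_pos: [0.4541, 0.0714, 0.1086]
tcp_rot: [-0.0, 0.051, 0.999, -0.0]
wrist_force: [-0.0, -0.0, -1.4]
grip_width: 0.394
```

jog_arm --turn '[[0,0,0.045],[0,0,0],[0,0,0],[0,0,0],[0,0,0]]' --linear '[[0,0,0],[0,0,-0.02],[0,0,-0.02],[0,0,-0.01],[0,0,0]]' --jaw '[0.036,0.036,0.036,0.036,0.036]'

```text
time_s: 16.97
ee_pos: [0.4537, 0.0729, 0.0567]
tcp_rot: [-0.003, 0.032, 0.999, 0.0]
wrist_force: [-1.7, 0.1, -0.9]
grip_width: 0.39
```

Run:
```python
from h import *
st(); im=vision.snapshot('wrist'); cv2.imwrite('pics/w12.png',im);st()
```

```text
t 16.97 tcp [0.4537 0.0729 0.0567] z [-0.005  0.001 -1.   ] jawyaw(deg) 86.38 F [-1.7  0.1 -0.9] M [ 0.13 -0.16  0.  ] w 0.0358 q [-0.1   0.06  2.05  0.    1.04 -1.61]
t 17.02 tcp [0.4548 0.0728 0.0582] z [-0.003  0.    -1.   ] jawyaw(deg) 86.38 F [-0.9  0.7  0.2] M [ 0.04 -0.08  0.05] w 0.0359 q [-0.1   0.06  2.04  0.    1.05 -1.61]
```

View pics/w12.png

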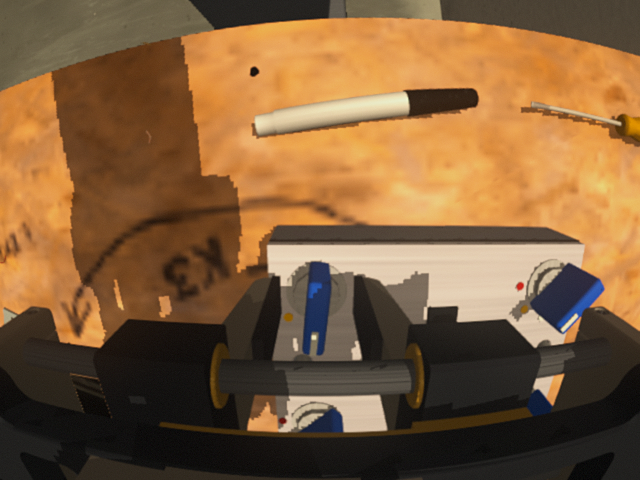

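jog_arm --turn '[[0,0,0],[0,0,0],[0,0,0],[0,0,0],[0,0,-0.09],[0,0,-0.12],[0,0,-0.12],[0,0,-0.12],[0,0,-0.12],[0,0,-0.12],[0,0,-0.095],[0,0,0]]' --linear '[[0,0,0],[0,0,0],[0,0,0],[0,0,0],[0,0,0],[0,0,0],[0,0,0],[0,0,0],[0,0,0],[0,0,0],[0,0,0],[0,0,0]]' --jaw '[0.004,0.004,0.004,0.004,0.004,0.004,0.004,0.004,0.004,0.004,0.004,0.004]'

```text
time_s: 18.02
ee_pos: [0.4564, 0.072, 0.0599]
tcp_rot: [0.001, 0.413, 0.911, -0.0]
wrist_force: [-1.8, -2.5, 4.7]
grip_width: 0.108
```

jog_arm --turn '[[0,0,0],[0,0,0],[0,0,0],[0,0,0],[0,0,0]]' --linear '[[0,0,0],[0,0,0],[0,0,0],[0,0,0],[0,0,0]]' --jaw '[0.004,0.004,0.004,0.004,0.004]'

```text
time_s: 18.43
ee_pos: [0.4563, 0.072, 0.0599]
tcp_rot: [0.001, 0.41, 0.912, -0.0]
wrist_force: [-1.6, -4.5, 5.6]
grip_width: 0.11
```

Run:
```python
from h import *
st();vision.camera_info('top'); t=vision.snapshot('top'); cv2.imwrite('pics/top13.png',t); crop(t,180,200,310,300,6,'pics/top13c.png')
s=vision.snapshot('scene'); crop(s,330,200,450,300,6,'pics/scene13c.png')
```

```text
t 18.43 tcp [0.4563 0.072  0.0599] z [ 0.001 -0.001 -1.   ] jawyaw(deg) 41.55 F [-1.6 -4.5  5.6] M [-0.64  0.33 -0.07] w 0.0102 q [-0.11  0.05  2.04 -0.    1.05 -0.83]
```

View pics/top13c.png

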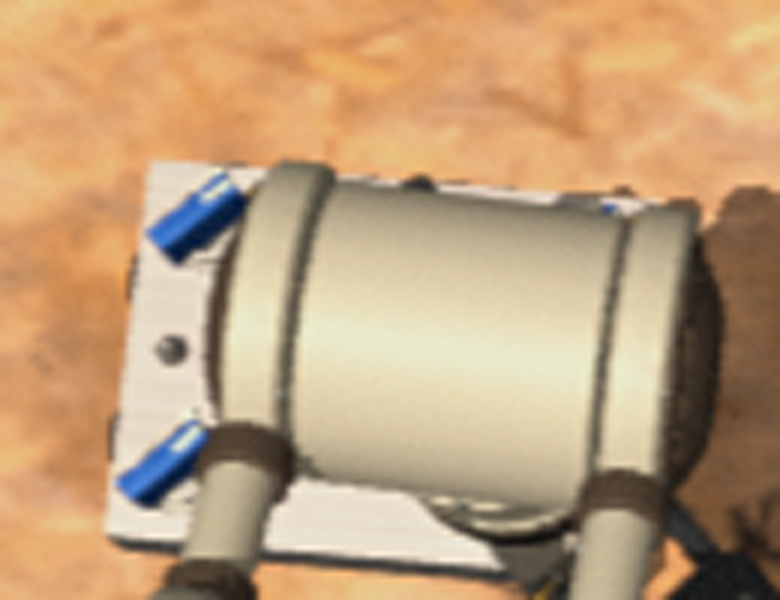

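View pics/scene13c.png

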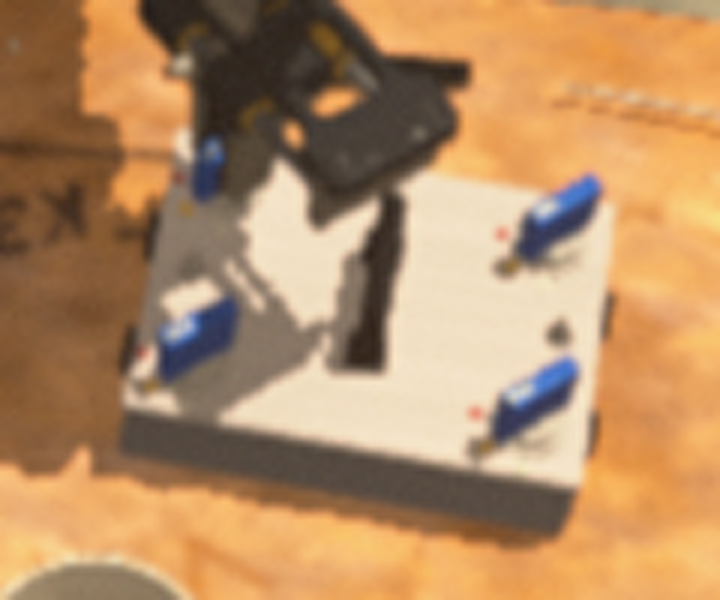

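The scene picture shows all four fasteners at about 45° and the cover flat. Second pass starts with the knob I'm already holding.

jog_arm --turn '[[0,0,-0.09],[0,0,-0.12],[0,0,-0.12],[0,0,-0.12],[0,0,-0.12],[0,0,-0.12],[0,0,-0.105],[0,0,0],[0,0,0]]' --linear '[[0,0,0],[0,0,0],[0,0,0],[0,0,0],[0,0,0],[0,0,0],[0,0,0],[0,0,0],[0,0,0]]' --jaw '[0.004,0.004,0.004,0.004,0.004,0.004,0.004,0.004,0.004]'

```text
time_s: 19.28
ee_pos: [0.4558, 0.0718, 0.0599]
tcp_rot: [0.0, 0.731, 0.682, -0.001]
wrist_force: [-4.8, -4.1, 8.1]
grip_width: 0.108
```

Run:
```python
from h import *
st()
```

```text
t 19.28 tcp [0.4558 0.0718 0.0599] z [-0.001 -0.002 -1.   ] jawyaw(deg) -3.96 F [-4.8 -4.1  8.1] M [-0.87  0.74  0.26] w 0.0099 q [-0.11  0.05  2.04 -0.    1.05 -0.04]
```

jog_arm --turn '[[0,0,0],[0,0,0],[0,0,0],[0,0,0],[0,0,0],[0,0,0.05],[0,0,0.11],[0,0,0.12],[0,0,0.12],[0,0,0.12],[0,0,0.12],[0,0,0.1]]' --linear '[[0,0,0],[0,0,0],[0,0,0],[0,0,0.015],[0,0,0.025],[0,0,0.01],[0.012,0.017,0],[0.019,0.025,0],[0.019,0.025,0],[0.019,0.025,0],[0.018,0.025,0],[0.0116,0.017,0]]' --jaw '[0.028,0.028,0.028,0.028,0.028,0.028,0.028,0.028,0.028,0.028,0.028,0.028]'

```text
time_s: 20.28
ee_pos: [0.5556, 0.2089, 0.1088]
tcp_rot: [0.0, 0.433, 0.901, 0.001]
wrist_force: [0.9, 0.1, 0.5]
grip_width: 0.304
```

jog_arm --turn '[[0,0,0.055],[0,0,0],[0,0,0]]' --linear '[[0,0,0],[0,0,-0.01],[0,0,0]]' --jaw '[0.028,0.028,0.028]'

```text
time_s: 20.53
ee_pos: [0.5529, 0.2065, 0.0966]
tcp_rot: [-0.002, 0.412, 0.911, -0.001]
wrist_force: [-0.8, -0.3, -0.4]
grip_width: 0.303
```

Run:
```python
from h import *
st(); im=vision.snapshot('wrist'); cv2.imwrite('pics/w14.png',im);st()
```

```text
t 20.53 tcp [0.5529 0.2065 0.0966] z [-0.004 -0.    -1.   ] jawyaw(deg) 41.32 F [-0.8 -0.3 -0.4] M [-0.05 -0.14 -0.01] w 0.0278 q [ 0.15  0.32  1.66  0.    1.17 -0.57]
t 20.58 tcp [0.5529 0.2062 0.0971] z [-0.004 -0.    -1.   ] jawyaw(deg) 41.28 F [-0.5 -0.5  0.1] M [-0.01 -0.08 -0.01] w 0.028 q [ 0.15  0.31  1.66  0.    1.18 -0.57]
```

View pics/w14.png

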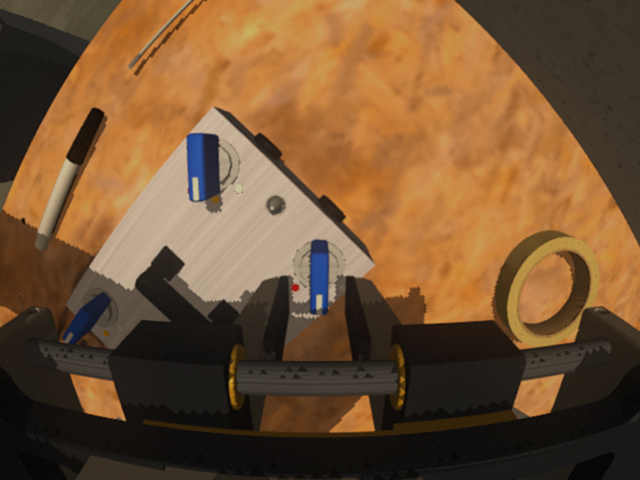

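jog_arm --turn '[[0,0,0],[0,0,0],[0,0,0],[0,0,0],[0,0,0],[0,0,0],[0,0,0],[0,0,0]]' --linear '[[0.001,0,-0.014],[0,0,-0.016],[0,0,-0.009],[0,0,0],[0,0,0],[0,0,0],[0,0,0],[0,0,0]]' --jaw '[0.028,0.028,0.028,0.028,0.004,0.004,0.004,0.004]'

```text
time_s: 21.25
ee_pos: [0.5558, 0.2063, 0.0611]
tcp_rot: [0.0, 0.412, 0.911, -0.0]
wrist_force: [-1.3, -1.6, 3.0]
grip_width: 0.109
```

jog_arm --turn '[[0,0,-0.09],[0,0,-0.12],[0,0,-0.12],[0,0,-0.12],[0,0,-0.12],[0,0,-0.12],[0,0,-0.105],[0,0,0],[0,0,0]]' --linear '[[0,0,0],[0,0,0],[0,0,0],[0,0,0],[0,0,0],[0,0,0],[0,0,0],[0,0,0],[0,0,0]]' --jaw '[0.004,0.004,0.004,0.004,0.004,0.004,0.004,0.004,0.004]'

```text
time_s: 22.0
ee_pos: [0.5551, 0.206, 0.0611]
tcp_rot: [0.0, 0.732, 0.681, -0.001]
wrist_force: [-5.2, -3.1, 5.4]
grip_width: 0.108
```

Run:
```python
from h import *
st()
```

```text
t 22.0 tcp [0.5551 0.206  0.0611] z [-0.001 -0.001 -1.   ] jawyaw(deg) -4.15 F [-5.2 -3.1  5.4] M [-0.65  0.77  0.21] w 0.0099 q [ 0.15  0.36  1.67 -0.    1.11  0.23]
```

jog_arm --turn '[[0,0,0],[0,0,0],[0,0,0],[0,0,0],[0,0,0],[0,0,0.05],[0,0,0.11],[0,0,0.12],[0,0,0.12],[0,0,0.12],[0,0,0.12],[0,0,0.1]]' --linear '[[0,0,0],[0,0,0],[0,0,0],[0,0,0.015],[0,0,0.025],[0,0,0.008],[-0.012,0.001,0],[-0.017,0.001,0],[-0.017,0.001,0],[-0.017,0.001,0],[-0.016,0.001,0],[-0.0115,0.001,0]]' --jaw '[0.028,0.028,0.028,0.028,0.028,0.028,0.028,0.028,0.028,0.028,0.028,0.028]'

```text
time_s: 23.0
ee_pos: [0.4638, 0.2128, 0.108]
tcp_rot: [-0.0, 0.434, 0.901, 0.0]
wrist_force: [0.4, 0.1, -0.7]
grip_width: 0.308
```

jog_arm --turn '[[0,0,0.06],[0,0,0],[0,0,0]]' --linear '[[0,0,0],[0,0,-0.01],[0,0,0]]' --jaw '[0.028,0.028,0.028]'

```text
time_s: 23.25
ee_pos: [0.4642, 0.2124, 0.0965]
tcp_rot: [-0.001, 0.41, 0.912, -0.0]
wrist_force: [-0.3, 0.3, -0.2]
grip_width: 0.302
```

Run:
```python
from h import *
st(); im=vision.snapshot('wrist'); cv2.imwrite('pics/w15.png',im);st()
```

```text
t 23.25 tcp [0.4642 0.2124 0.0965] z [-0.002 -0.    -1.   ] jawyaw(deg) 41.55 F [-0.3  0.3 -0.2] M [ 0.03 -0.05 -0.  ] w 0.0277 q [ 0.19  0.12  1.89  0.    1.14 -0.53]
t 23.3 tcp [0.4644 0.2124 0.0969] z [-0.002 -0.    -1.   ] jawyaw(deg) 41.54 F [ 1.2  0.2 -0.9] M [-0.   -0.16 -0.  ] w 0.0279 q [ 0.19  0.12  1.89  0.    1.14 -0.53]
```

View pics/w15.png

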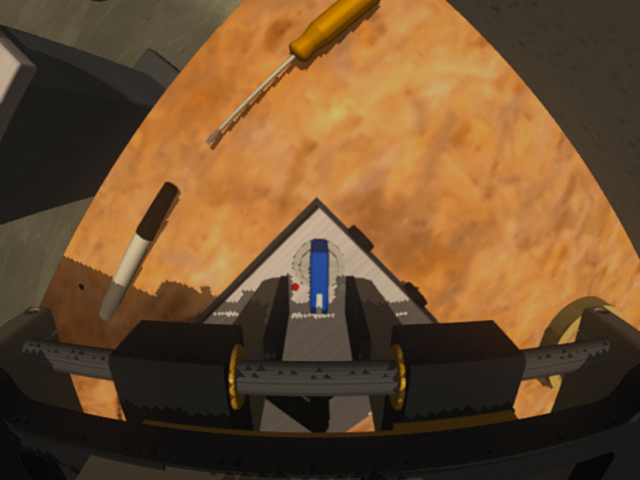

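Run:
```python
from h import *
t=vision.snapshot('top'); a=cv2.resize(t[200:300,180:310],None,fx=3,fy=3,interpolation=3)
s=vision.snapshot('scene'); b=cv2.resize(s[200:300,330:450],None,fx=3,fy=3,interpolation=3)
cv2.imwrite('pics/ts15.png',np.hstack([a,b]))
```

```text
(no output)
```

View pics/ts15.png

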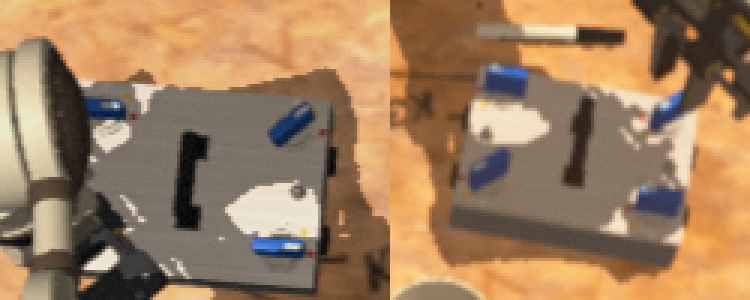

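The tightened pair lies along the cover's y with stripes towards red, and the other pair is still at 45°. I'll go on.

jog_arm --turn '[[0,0,0],[0,0,0],[0,0,0],[0,0,0],[0,0,0],[0,0,0],[0,0,0],[0,0,0]]' --linear '[[0.0005,-0.0005,-0.014],[0,0,-0.016],[0,0,-0.009],[0,0,0],[0,0,0],[0,0,0],[0,0,0],[0,0,0]]' --jaw '[0.028,0.028,0.028,0.028,0.004,0.004,0.004,0.004]'

```text
time_s: 24.07
ee_pos: [0.4662, 0.2121, 0.0601]
tcp_rot: [0.001, 0.41, 0.912, 0.0]
wrist_force: [0.3, -1.1, 1.8]
grip_width: 0.105
```

jog_arm --turn '[[0,0,-0.09],[0,0,-0.12],[0,0,-0.12],[0,0,-0.12],[0,0,-0.12],[0,0,-0.12],[0,0,-0.105],[0,0,0],[0,0,0]]' --linear '[[0,0,0],[0,0,0],[0,0,0],[0,0,0],[0,0,0],[0,0,0],[0,0,0],[0,0,0],[0,0,0]]' --jaw '[0.004,0.004,0.004,0.004,0.004,0.004,0.004,0.004,0.004]'

```text
time_s: 24.82
ee_pos: [0.4653, 0.2118, 0.0601]
tcp_rot: [0.0, 0.731, 0.683, -0.001]
wrist_force: [-3.9, -3.1, 6.1]
grip_width: 0.108
```

Run:
```python
from h import *
st()
```

```text
t 24.82 tcp [0.4653 0.2118 0.0601] z [-0.001 -0.001 -1.   ] jawyaw(deg) -3.88 F [-3.9 -3.1  6.1] M [-0.45  0.61  0.01] w 0.0099 q [ 0.19  0.18  1.91 -0.    1.06  0.26]
```

jog_arm --turn '[[0,0,0],[0,0,0],[0,0,0],[0,0,0],[0,0,0],[0,0,0.05],[0,0,0.11],[0,0,0.12],[0,0,0.12],[0,0,0.12],[0,0,0.12],[0,0,0.1]]' --linear '[[0,0,0],[0,0,0],[0,0,0],[0,0,0.015],[0,0,0.025],[0,0,0.01],[0.0106,-0.019,0],[0.015,-0.027,0],[0.015,-0.027,0],[0.015,-0.027,0],[0.014,-0.026,0],[0.011,-0.019,0]]' --jaw '[0.028,0.028,0.028,0.028,0.028,0.028,0.028,0.028,0.028,0.028,0.028,0.028]'

```text
time_s: 25.82
ee_pos: [0.5472, 0.0649, 0.1093]
tcp_rot: [0.001, 0.432, 0.902, 0.0]
wrist_force: [-0.4, 0.5, -0.1]
grip_width: 0.308
```

jog_arm --turn '[[0,0,0.055],[0,0,0],[0,0,0]]' --linear '[[0,0,0],[0,0,-0.012],[0,0,0]]' --jaw '[0.028,0.028,0.028]'

```text
time_s: 26.07
ee_pos: [0.5446, 0.0672, 0.0946]
tcp_rot: [-0.002, 0.41, 0.912, -0.0]
wrist_force: [0.7, 0.7, -0.5]
grip_width: 0.302
```

Run:
```python
from h import *
st(); im=vision.snapshot('wrist'); cv2.imwrite('pics/w16.png',im);st()
```

```text
t 26.07 tcp [0.5446 0.0672 0.0946] z [-0.003  0.001 -1.   ] jawyaw(deg) 41.53 F [ 0.7  0.7 -0.5] M [-0.03 -0.13 -0.06] w 0.0277 q [-0.1   0.22  1.78  0.    1.15 -0.82]
t 26.12 tcp [0.5444 0.0676 0.0952] z [-0.004  0.001 -1.   ] jawyaw(deg) 41.58 F [0.2 0.7 0.3] M [-0.06 -0.09  0.03] w 0.0284 q [-0.1   0.22  1.78  0.    1.15 -0.82]
```

View pics/w16.png

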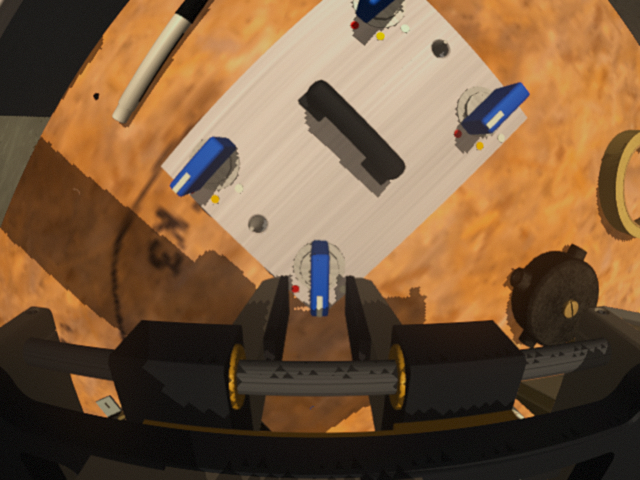

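Three knobs point at red and the fourth bar is centred at (320,275). I'll make the last turn.

jog_arm --turn '[[0,0,0],[0,0,0],[0,0,0],[0,0,0],[0,0,0],[0,0,0],[0,0,0],[0,0,0]]' --linear '[[0.001,-0.0005,-0.013],[0,0,-0.015],[0,0,-0.009],[0,0,0],[0,0,0],[0,0,0],[0,0,0],[0,0,0]]' --jaw '[0.028,0.028,0.028,0.028,0.004,0.004,0.004,0.004]'

```text
time_s: 26.78
ee_pos: [0.5476, 0.0665, 0.061]
tcp_rot: [0.001, 0.41, 0.912, 0.0]
wrist_force: [-1.0, -0.7, 2.4]
grip_width: 0.108
```

jog_arm --turn '[[0,0,-0.09],[0,0,-0.12],[0,0,-0.12],[0,0,-0.12],[0,0,-0.12],[0,0,-0.12],[0,0,-0.105],[0,0,0],[0,0,0]]' --linear '[[0,0,0],[0,0,0],[0,0,0],[0,0,0],[0,0,0],[0,0,0],[0,0,0],[0,0,0],[0,0,0]]' --jaw '[0.004,0.004,0.004,0.004,0.004,0.004,0.004,0.004,0.004]'

```text
time_s: 27.53
ee_pos: [0.5464, 0.0661, 0.061]
tcp_rot: [-0.0, 0.731, 0.683, -0.001]
wrist_force: [-5.4, -1.9, 6.3]
grip_width: 0.107
```

Run:
```python
from h import *
st()
```

```text
t 27.53 tcp [0.5464 0.0661 0.061 ] z [-0.002 -0.001 -1.   ] jawyaw(deg) -3.87 F [-5.4 -1.9  6.3] M [-0.37  0.97  0.17] w 0.0098 q [-0.1   0.27  1.79 -0.    1.08 -0.03]
```

Release, then rise and back off towards the robot for a final look.

jog_arm --turn '[[0,0,0],[0,0,0],[0,0,0],[0,0,0],[0,0,0],[0,0,0.05],[0,0,0.1],[0,0,0.1],[0,0,0.1],[0,0,0.1],[0,0,0.1],[0,0,0.1]]' --linear '[[0,0,0],[0,0,0],[0,0,0],[0,0,0.015],[0,0,0.025],[0,0,0.03],[-0.01,0.008,0.03],[-0.01,0.012,0.03],[-0.01,0.015,0.02],[-0.01,0.015,0.01],[0,0.01,0],[0,0.01,0]]' --jaw '[0.028,0.028,0.028,0.028,0.028,0.028,0.04,0.06,0.08,0.09,0.09,0.09]'

```text
time_s: 28.53
ee_pos: [0.5075, 0.1374, 0.2216]
tcp_rot: [0.001, 0.472, 0.882, 0.001]
wrist_force: [-0.3, -0.1, -0.4]
grip_width: 0.719
```

jog_arm --turn '[[0,0,0.1],[0,0,0.1],[0,0,0.1],[0,0,0.1],[0,0,0.1],[0,0,0.1],[0,0,0.1],[0,0,0.1],[0,0,0.1],[0,0,0],[0,0,0],[0,0,0]]' --linear '[[0,0,0],[0,0,0],[0,0,0],[0,0,0],[0,0,0],[0,0,0],[0,0,0],[0,0,0],[0,0,0],[0,0,0],[0,0,0],[0,0,0]]' --jaw '[0.09,0.09,0.09,0.09,0.09,0.09,0.09,0.09,0.09,0.09,0.09,0.09]'

```text
time_s: 29.53
ee_pos: [0.5071, 0.1366, 0.2201]
tcp_rot: [0.0, 0.046, 0.999, 0.0]
wrist_force: [-1.1, 0.4, 0.7]
grip_width: 0.981
```

Run:
```python
from h import *
import pickle
st(); ci=vision.camera_info('wrist'); im=vision.snapshot('wrist'); cv2.imwrite('pics/w17.png',im); pickle.dump(ci,open('w17.pkl','wb'));crop(im,190,130,450,320,3,'pics/w17c.png')
t=vision.snapshot('top'); a=cv2.resize(t[120:300,150:310],None,fx=2.3,fy=2.3,interpolation=3)
s=vision.snapshot('scene'); b=cv2.resize(s[190:370,310:470],None,fx=2.3,fy=2.3,interpolation=3)
cv2.imwrite('pics/ts17.png',np.hstack([a,b]))
```

```text
t 29.53 tcp [0.5071 0.1366 0.2201] z [ 0.  0. -1.] jawyaw(deg) 84.77 F [-1.1  0.4  0.7] M [ 0.05 -0.12  0.01] w 0.0901 q [ 0.03  0.02  1.73  0.    1.39 -1.45]
```

View pics/w17c.png

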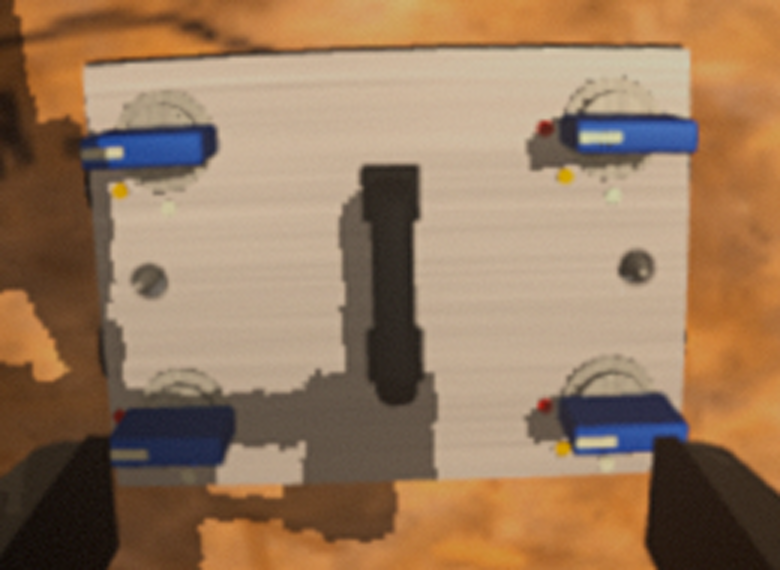

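View pics/ts17.png

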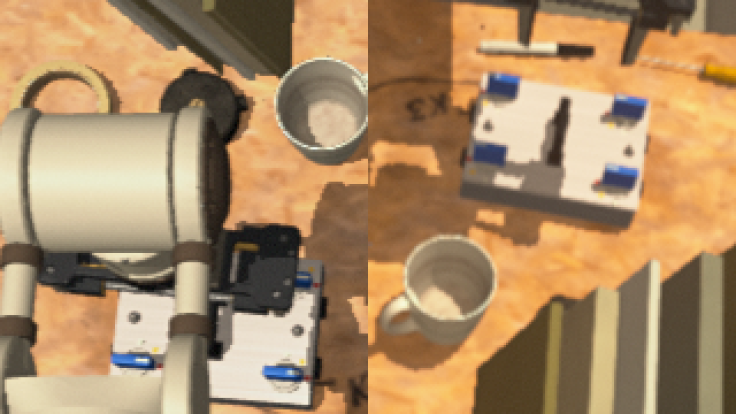

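Run:
```python
from h import *
im=cv2.imread('pics/w17.png')
def z(x,y): return cv2.resize(im[y:y+36,x:x+50],None,fx=8,fy=8,interpolation=3)
cv2.imwrite('pics/w17z.png',np.vstack([np.hstack([z(214,160),z(374,156)]),np.hstack([z(222,250),z(372,248)])]))
```

```text
(no output)
```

View pics/w17z.png

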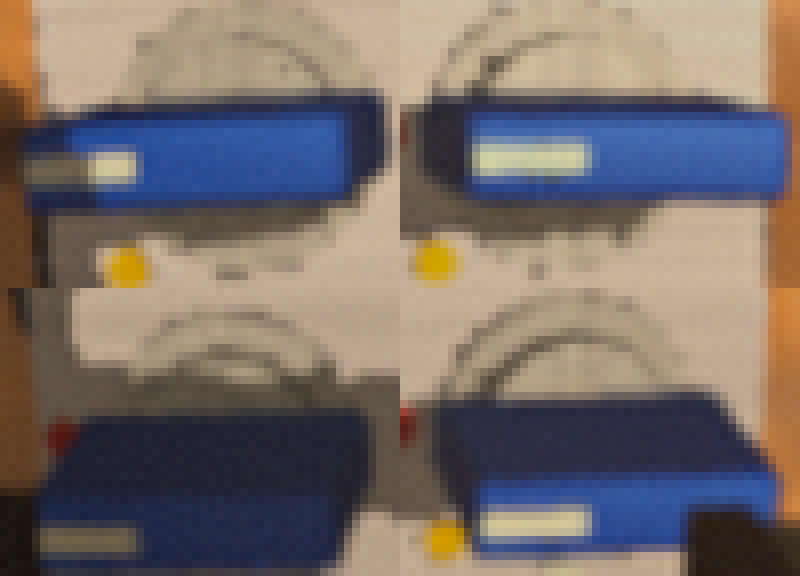

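Run:
```python
from h import *
import pickle
a=pickle.load(open('w17.pkl','rb'))
L={'NR':[((75,125),(340,112)),((40,208),(345,198)),(0,0),(214,160)],
'NL':[((470,117),(780,115)),((470,198),(785,195)),(400,0),(374,156)],
'FR':[((50,497),(335,492)),((42,570),(335,568)),(0,288),(222,250)],
'FL':[((480,485),(775,470)),((480,553),(685,548)),(400,288),(372,248)]}
for k,(u,v,po,o) in L.items():
    r=[]
    for seg in (u,v):
        p=(np.array(seg,float)-po+.5)/8-.5+o; w=atz(a,p,.082,True); d=w[1]-w[0]; r.append(round(np.degrees(np.arctan2(d[1],d[0])),1))
    print(k,r)
h=(np.array([[149,281],[637,267]])+.5)/3-.5+[190,130]; w=atz(a,h,.05,True);d=w[1]-w[0];print(w.mean(0),np.degrees(np.arctan2(d[1],d[0])))
```

```text
NR [np.float64(86.1), np.float64(85.4)]
NL [np.float64(86.9), np.float64(86.8)]
FR [np.float64(86.5), np.float64(86.1)]
FL [np.float64(87.1), np.float64(85.4)]
[0.50522879 0.14145275 0.05      ] 86.53010014988942
```

Run:
```python
from h import *
print(job.finish_job()); st()
```

```text
the job is handed in; nothing more can be done
None
the job is handed in; nothing more can be done
```

I placed the cover over both guide pins and tightened all four fasteners clockwise, crisscross and in two passes, then handed the job in at about 29.7 s of the 72 s. No verdict is reported back.

- **Placing:** I looked through the cover's holes with the wrist camera and found it about 2.5 mm off the pins. I corrected that, then lowered it slowly until it made light contact (about 10 N).
- **First pass:** I turned the near-left fastener to 45°, then far-right, far-left and near-right. A picture before the second pass showed all four at about 45°.
- **Second pass:** I tightened near-right and far-left first, and a picture showed them fully turned while the other two were still half-way. Then I tightened near-left and far-right.

**Last checks:** In the final pictures both pins show through the holes and the cover lies flat. All four bars lie within about 1.2° of the cover's y axis with their stripes towards the red dots. The mug, junction box and tape look undisturbed. The fuse was out of view in the final close-ups, but the arm never worked near it after the pick-up. The gripper was open and clear, with about zero force on it.

**Disagreements:**
- **Camera offset:** The wrist camera put the cover 1 to 2.5 mm further in y than the gripper's own position while it held the handle. I put this down to calibration, because the pins are visibly through the holes.
- **Enclosure corners:** The scene camera's corner positions for the enclosure differed from the top camera's by up to about 5 mm. I relied on the top and wrist cameras instead.

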